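# Zero the tally counter and rack the next brush set

### The job

Get the desk ready for the next brush set. First turn the knob on the tally counter counter-clockwise, all the way back to its zero stop, and leave it there. Then lay every brush from the mat in the notched rack, down in the notches of the pocket over its own outline, cap pointing away from the robot, one after another from the longest (its pocket is next to the counter) to the shortest; pockets of missing brushes stay empty, and the cup, tape core and carton are not to be disturbed.

Things in the scene. Friction and masses are not known exactly. Their poses are not given: they have to be found in the camera images.
- brush1: Cosmetic brush with a black square handle (16 x 16 mm) and a hard white cap over its head, all 16 mm thick, lying on the mat; may be absent. longest brush: handle 140 + cap 60 = 200 mm, cap 42 mm wide with a round end; tail at x = -80 mm. Origin on the handle's centre line, 60 mm behind the start of the cap (8 mm above the underside); x axis along the brush towards the cap.
- brush2: Cosmetic brush with a black square handle (16 x 16 mm) and a hard white cap over its head, all 16 mm thick, lying on the mat; may be absent. second longest: handle 136 + cap 44 = 180 mm, cap 36 mm wide with a square end; tail at x = -76 mm. Origin on the handle's centre line, 60 mm behind the start of the cap (8 mm above the underside); x axis along the brush towards the cap.
- brush3: Cosmetic brush with a black square handle (16 x 16 mm) and a hard white cap over its head, all 16 mm thick, lying on the mat; may be absent. third: handle 130 + cap 34 = 164 mm, cap 28 mm wide with a round end; tail at x = -70 mm. Origin on the handle's centre line, 60 mm behind the start of the cap (8 mm above the underside); x axis along the brush towards the cap.
- brush4: Cosmetic brush with a black square handle (16 x 16 mm) and a hard white cap over its head, all 16 mm thick, lying on the mat; may be absent. fourth: handle 120 + cap 30 = 150 mm, cap fan-shaped, 40 mm wide at its far end; tail at x = -60 mm. Origin on the handle's centre line, 60 mm behind the start of the cap (8 mm above the underside); x axis along the brush towards the cap.
- brush5: Cosmetic brush with a black square handle (16 x 16 mm) and a hard white cap over its head, all 16 mm thick, lying on the mat; may be absent. shortest: handle 112 + cap 28 = 140 mm, slim cap 18 mm wide with a round end; tail at x = -52 mm. Origin on the handle's centre line, 60 mm behind the start of the cap (8 mm above the underside); x axis along the brush towards the cap.
- mat: Thin grey mat, 270 x 380 x 2 mm, fixed, the brushes start on it. Origin under its centre.
- rack: Fixed rack: white plate 235 (x) x 250 (y) x 6 mm, two wooden rails (8 mm thick, 68 mm apart, at x = 62 and 138) with five notches 22 mm wide, pitch 48; floor 34 mm above the table, straight for 8 mm, then flared 45 degrees to peaks at 55. Grey outlines on the plate show whose pocket is whose. Origin under the middle of the rear (robot-side) edge; x away from the robot, y to pocket 1.
- pocket1 (a point): Pocket 1 of the rack (next to the counter): where the origin of brush1 is when it lies seated, midway between the rails, 42 mm above the table. Axes as the rack's.
- pocket2 (a point): Pocket 2 of the rack (counted from the counter side): where the origin of brush2 is when it lies seated, midway between the rails, 42 mm above the table. Axes as the rack's.
- pocket3 (a point): Pocket 3 of the rack (counted from the counter side): where the origin of brush3 is when it lies seated, midway between the rails, 42 mm above the table. Axes as the rack's.
- pocket4 (a point): Pocket 4 of the rack (counted from the counter side): where the origin of brush4 is when it lies seated, midway between the rails, 42 mm above the table. Axes as the rack's.
- pocket5 (a point): Pocket 5 of the rack (farthest from the counter): where the origin of brush5 is when it lies seated, midway between the rails, 42 mm above the table. Axes as the rack's.
- zero_knob (a joint): Reset knob on top of the tally counter, rad: 0 at the zero stop, larger = turned further clockwise seen from above (starts 2 to 4 rad away), so it goes back counter-clockwise. Stays where it is left. Turn it in several grasps of at most 1.5 rad.
- zero_knob_grip (a point): On the knob's vertical axis at grip height, 87 mm above the table. The grip is an upright bar 49 mm long (point x) x 14 thick (y) x 32 high, top 7 mm above this point, on a 52 mm disc with its top 23 mm below. A white mark on the bar's -x half points at the white tick on the housing's robot-side edge at zero.
- counter: Grey tally counter, fixed, 100 x 90 x 50 mm, with the knob in the middle of its top. Origin under its centre; front (-x) faces the robot.
- cup: Bystander: white ceramic cup, 84 mm across, 100 mm high. Origin under its centre. Leave alone.
- tape: Bystander: cardboard ring (empty tape core) lying flat, 96 mm across, 45 mm high. Origin under its centre. Leave alone.
- carton: Bystander: cardboard box 100 x 140 x 60 mm. Origin under its centre. Leave alone.
Not all that is in view belongs to the job. What is shaped like the brush4 but blue is not meant.

How it is judged:
On the way, in this order (a step that is already met when the one before it is completed fails the run):
1. the counter's knob is back at its zero stop (value of joint zero_knob below 0.08 rad), for 0.2 s.
2. the longest brush lies seated in pocket 1 (x of brush1 in the frame of pocket1 between -0.015 and 0.015 m and y of brush1 in the frame of pocket1 between -0.007 and 0.007 m and z of brush1 in the frame of pocket1 between -0.006 and 0.006 m and angle between the x axis of brush1 and the x axis of rack, either way round below 0.12 rad and x of rack in the frame of brush1 below 0 m), for 0.2 s.
3. the second brush lies seated in pocket 2 (x of brush2 in the frame of pocket2 between -0.015 and 0.015 m and y of brush2 in the frame of pocket2 between -0.007 and 0.007 m and z of brush2 in the frame of pocket2 between -0.006 and 0.006 m and angle between the x axis of brush2 and the x axis of rack, either way round below 0.12 rad and x of rack in the frame of brush2 below 0 m), for 0.2 s.
4. the third brush lies seated in pocket 3 (x of brush3 in the frame of pocket3 between -0.015 and 0.015 m and y of brush3 in the frame of pocket3 between -0.007 and 0.007 m and z of brush3 in the frame of pocket3 between -0.006 and 0.006 m and angle between the x axis of brush3 and the x axis of rack, either way round below 0.12 rad and x of rack in the frame of brush3 below 0 m), for 0.2 s.
5. the fourth brush lies seated in pocket 4 (x of brush4 in the frame of pocket4 between -0.015 and 0.015 m and y of brush4 in the frame of pocket4 between -0.007 and 0.007 m and z of brush4 in the frame of pocket4 between -0.006 and 0.006 m and angle between the x axis of brush4 and the x axis of rack, either way round below 0.12 rad and x of rack in the frame of brush4 below 0 m), for 0.2 s.
6. the shortest brush lies seated in pocket 5 (x of brush5 in the frame of pocket5 between -0.015 and 0.015 m and y of brush5 in the frame of pocket5 between -0.007 and 0.007 m and z of brush5 in the frame of pocket5 between -0.006 and 0.006 m and angle between the x axis of brush5 and the x axis of rack, either way round below 0.12 rad and x of rack in the frame of brush5 below 0 m), for 0.2 s.
At the end, for the whole second after the job is handed in: The knob is within 0.08 rad of its zero stop; every brush present rests in its own pocket, its origin within 15 mm along, 7 mm across and 6 mm in height of the pocket's point, within 0.12 rad of the rack's direction, cap away from the robot; all is at rest (all of step 2 and all of step 3 and all of step 4 and all of step 5 and all of step 6 and value of joint zero_knob below 0.08 rad and linear speed of each of brush1, brush2, brush3, brush4, brush5 below 0.02 m/s); the robot touches nothing.
It fails at once if the cup is shoved (over 30 mm) or tipped (distance of cup from where it was at the start of the episode above 0.03 m or angle between cup's own z axis and vertical above 0.5 rad).
It fails at once if the tape core is shoved (over 30 mm) or tipped (distance of tape from where it was at the start of the episode above 0.03 m or angle between tape's own z axis and vertical above 0.5 rad).
It fails at once if the carton is shoved (over 30 mm) or tipped (distance of carton from where it was at the start of the episode above 0.03 m or angle between carton's own z axis and vertical above 0.5 rad).
Of brush1, brush2, brush3, brush4, brush5 only 3 to 5 are there at a start; the rules pass over those that are not, and their reading is None.
At some moment in a run one of brush1, brush2, brush3, brush4, brush5 may be knocked a few centimetres aside while the robot is not near it.
Once in a run the grip may slacken for a moment while it holds something.
It also fails if it takes over 210 s, if anything falls off the work surface, if the arm or the gripper's body presses on something with over 40 N, if the wrist force passes 120 N, or if a joint passes its speed limit or range.

### The arm

A 6-joint arm with a two-finger parallel gripper is mounted at the origin on the work surface. World frame = base frame: x ahead of the robot, y to its left, z up, the work surface at z = 0. Lengths are in m, angles in rad, forces in N, time in s.
With the tool pointing down it reaches from about 0.25 to 0.8 m from the base axis. Payload 8.5 kg.
Tool frame: the origin (TCP) lies at the very end of the fingers, on their centre line; the grasp point (between the pads) lies 19 mm behind it; z points along the fingers, x is the direction in which the jaws open and shut, and the axes are right-handed (so a half turn about z gives the same grasp; the last joint's range is limited). The gripper opens to 85 mm and grips with 20 to 120 N. Pads are 22 mm wide; open, the fingers measure 114 mm over their backs; the gripper's body (76 mm by 85 mm) begins 54 mm behind the grasp point. The pads swing forward as they close: fully open they stand 13 mm farther back than shut.
Start: joints at [1.251, 0.238, -0.013, 1.319, 0, 1.571], TCP at [0.165, 0.498, 0.231] pointing down, gripper open.
Joint ranges: [-2.66, 2.66], [-1.03, 1.9], [-1.14, 1.46], [-1.82, 2.27], [-1.45, 1.34], [-3.14, 3.14]. Speed limits (rad/s): [2.22, 2.22, 2.79, 3.14, 3.14, 3.14].

### API

Orientations are given as a 3x3 rotation matrix whose columns are the frame's x, y, z axes.
In Python, from cell import bot gives the robot as it stands.
- The arm moves only by the tool send_rows, never from a script. Its argument "plan" is a list that holds one entry, the list of rows, each a list of 7 numbers: the shift along the world's x, y, z as a fraction of full scale, then the turn, a rotation vector about the world's x, y, z as a fraction of full scale, then the gripper command: -1 is fully open, 1 is shut, values between are in proportion. A call has exactly 8 rows; each row is the pose to reach, as a shift and turn from the pose measured when the call began; what a row does not reach only later rows make up. Full scale, the value 1, is 400 mm for a shift and 45 degrees for a turn. A row lasts 1/8 s, in which the tool goes at most 62.5 mm and 10.7 degrees, less where a joint would pass 70% of its speed; a pose out of reach is approached as far as the arm can. A call with a number of a shift or a turn outside -1 to 1 is refused whole. A call with a gripper value outside its range is refused whole. The fingers move at their own pace and stop on an object; the grip force is fixed at half the most. Time passes only in rows, so rows that repeat a pose let the fingers close, or fill a call up. It gives the time, the measured TCP pose, the force and the opening at its end, in the units of the state.
- bot.state(): the state, without advancing time (a new reading comes with each control period).
- bot.capture(name): name is "scene" or "top"; returns (picture, depth): 384x512x3 uint8, red, green, blue; 384x512 float32, m along the optical axis (not along the pixel's ray), 0 where there is no reading.
- bot.camera_params(name): a dict with "intrinsics" (3x3 intrinsics, pixels), "R" (3x3) and "t" (3): a world point X has camera coordinates R X + t. Camera axes: x right, y down, z forward; pixel columns grow to the right and rows downward; lengths in m; the calibration is good to about 2 mm. A picture is of the moment at which its call begins. camera_params takes no time and is no camera call.
- bot.job_done(): hands the job in, once; it reports no verdict.
The state is a dict: "time_s": time; "joint_positions": joint angles; "qvel": joint speeds; "effort": joint torques, N m; "tool_pos": TCP position; "tcp_rot": TCP orientation; "contact_force": force on the tool from outside, world axes, zero at the start; "wrist_torque": the same for the moment, N m; "grip_width": finger opening in m.
Only numpy, scipy, OpenCV 4.12 (cv2) and the standard library are available. Lean on these libraries where they do the work, as an engineer would, in place of code of your own. Each camera call takes 0.05 s, during which the arm holds its last target.

## Working session

There is one attempt and no reset: what is moved stays moved. The work goes in short steps, Python scripts to look and compute and a tool call to move; the robot and the scene stay as the last step left them, time stands still between calls to the robot, and variables do not carry over. Pictures are saved under pics/ and viewed, and the job is handed in when it is done.

Besides the shell and the picture viewer there is one more tool, called after "Emit:" by a JSON object that holds its "api" and its "payload". send_rows: Moves the arm, as the interface text tells. Shift numbers are shares of 400 mm and turn numbers shares of 45 degrees, none past 1 either way. Its arguments: {"type":"object","properties":{"plan":{"type":"array","items":{"type":"array","items":{"type":"array","items":{"type":"number","minimum":-1,"maximum":1}}}}},"required":["plan"]}

```bash
ls; mkdir -p pics; cat > h.py <<'E'
import numpy as np, cv2
from cell import bot
def cap(n,tag):
    p,d=bot.capture(n); cv2.imwrite(f'pics/{tag}.png',p[:,:,::-1]); np.savez(f'/tmp/{tag}.npz',p=p,d=d); return p,d
def ray(n,u,v,z):
    c=bot.camera_params(n); K=np.array(c['intrinsics']);R=np.array(c['R']);t=np.array(c['t'])
    o=-R.T@t; r=R.T@np.linalg.inv(K)@np.array([u,v,1.]); return o+r*(z-o[2])/r[2]
def proj(n,X):
    c=bot.camera_params(n); q=np.array(c['R'])@np.array(X)+np.array(c['t']); q=np.array(c['intrinsics'])@q; return q[:2]/q[2]
def cloud(n,d):
    c=bot.camera_params(n); K=np.array(c['intrinsics']);R=np.array(c['R']);t=np.array(c['t'])
    v,u=np.mgrid[:d.shape[0],:d.shape[1]]
    P=np.stack([(u-K[0,2])/K[0,0]*d,(v-K[1,2])/K[1,1]*d,d],-1); return (P-t)@R
E
python3 - <<'E'
from h import *
for n in('scene','top'):
    p,d=cap(n,n+'0'); c=bot.camera_params(n); print(n,c)
print(bot.state())
E
```

```text
pics
scene {'intrinsics': array([[380.0931422 ,   0.        , 254.81102978],
       [  0.        , 380.0931422 , 185.67609951],
       [  0.        ,   0.        ,   1.        ]]), 'R': array([[ 0.61736643,  0.78659195,  0.01147982],
       [ 0.60952924, -0.46906931, -0.63909943],
       [-0.49732564,  0.40155583, -0.76903844]]), 't': array([-0.3870017 , -0.17952877,  1.51139538])}
top {'intrinsics': array([[491.48789832,   0.        , 254.98428731],
       [  0.        , 491.48789832, 195.50332145],
       [  0.        ,   0.        ,   1.        ]]), 'R': array([[ 0.01991848, -0.99969287, -0.01474536],
       [-0.98633054, -0.01723511, -0.16387499],
       [ 0.16357052,  0.01780794, -0.9863709 ]]), 't': array([0.10718062, 0.50998093, 1.59456095])}
{'time_s': 0.1, 'joint_positions': array([ 1.25098190e+00,  2.38731510e-01, -1.41599041e-02,  1.31919103e+00,
       -3.02809109e-05,  1.57078404e+00]), 'qvel': array([ 2.16947257e-03, -2.91232892e-04,  1.73987979e-03,  1.10503103e-03,
        8.14026306e-04,  4.19272072e-05]), 'effort': array([ 5.24625721e-04, -5.39724040e+01,  3.46999848e+01,  1.35634743e-02,
        4.32808076e-05,  2.12205890e-05]), 'tool_pos': array([0.16494917, 0.49803024, 0.23074019]), 'tcp_rot': array([[ 3.14378476e-01,  9.49297652e-01, -3.75595851e-04],
       [ 9.49296855e-01, -3.14378699e-01, -1.23041833e-03],
       [-1.28611257e-03,  3.02650795e-05, -9.99999172e-01]]), 'contact_force': array([ 0.19453788, -0.42623801, -0.62224456]), 'wrist_torque': array([-0.0026689 , -0.00374516,  0.07618418]), 'grip_width': 0.08566260237246877}
```

View pics/top0.png

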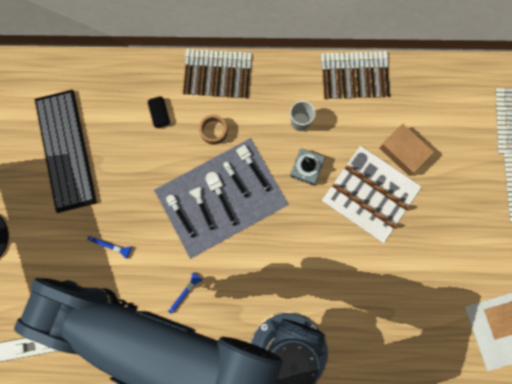

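View pics/scene0.png

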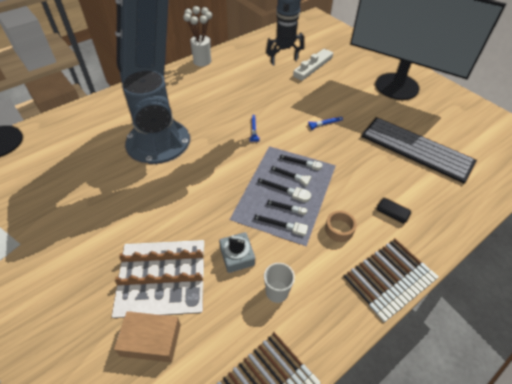

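Five brushes are visible on the mat around (220,195); the counter is at (308,166), the rack at (372,193), and there are two blue decoys off the mat. I'll zoom in.

```bash
python3 - <<'E'
from h import *
p=np.load('/tmp/top0.npz')['p'][:,:,::-1]
cv2.imwrite('pics/z1.png',cv2.resize(p[130:260,145:300],None,fx=5,fy=5,interpolation=2)[:600])
cv2.imwrite('pics/z2.png',cv2.resize(p[130:250,280:430],None,fx=5,fy=5,interpolation=2))
p=np.load('/tmp/scene0.npz')['p'][:,:,::-1]
cv2.imwrite('pics/z3.png',cv2.resize(p[220:320,100:310],None,fx=3.8,fy=3.8,interpolation=2))
E
```

```text
(no output)
```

View pics/z1.png

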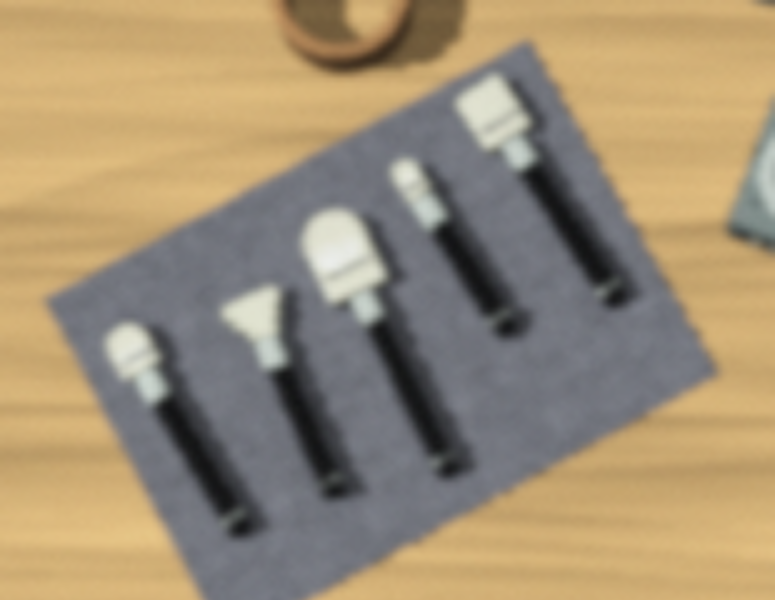

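View pics/z2.png

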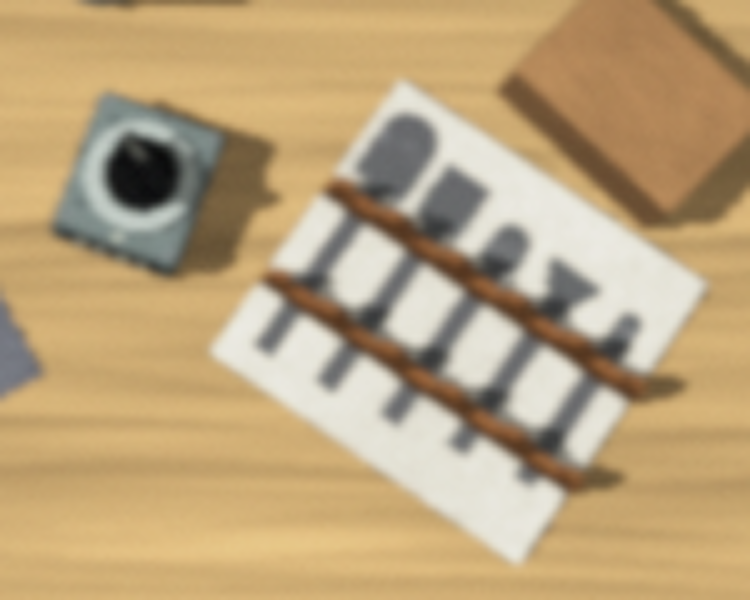

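View pics/z3.png

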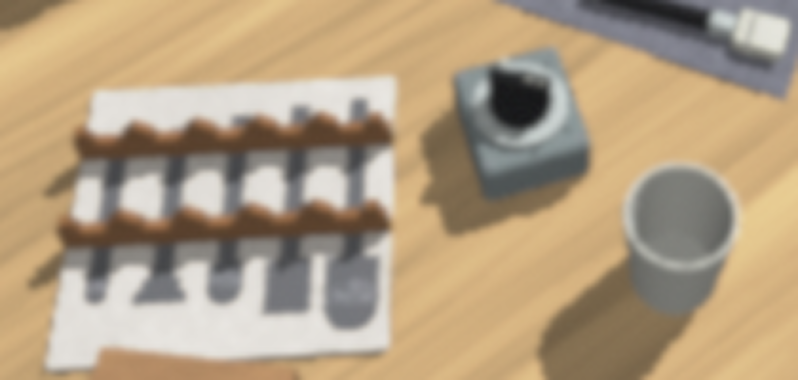

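```bash
python3 - <<'E'
from h import *
z=np.load('/tmp/top0.npz');p=z['p'];d=z['d']
P=cloud('top',d)
# rack white plate mask & mat
hsv=cv2.cvtColor(p,cv2.COLOR_RGB2HSV)
# counter by height
sub=np.zeros(d.shape,bool); sub[140:190,285:335]=1
m=sub&(P[...,2]>.075)&(P[...,2]<.11); q=P[m]; print('bar',m.sum(),q.mean(0),np.histogram(q[:,2],8))
m=sub&(P[...,2]>.04)&(P[...,2]<.06); r=cv2.minAreaRect((P[m][:,:2]*1000).astype(np.float32)); print('house',P[m].mean(0),r)
# knob crops
cv2.imwrite('pics/k1.png',cv2.resize(p[145:190,285:332,::-1],None,fx=12,fy=12,interpolation=cv2.INTER_CUBIC))
s=np.load('/tmp/scene0.npz')['p']
cv2.imwrite('pics/k2.png',cv2.resize(s[228:275,215:262,::-1],None,fx=12,fy=12,interpolation=cv2.INTER_CUBIC))
# rack
sub=np.zeros(d.shape,bool); sub[140:250,315:430]=1
m=(hsv[...,1]<45)&(hsv[...,2]>190)&sub
m=cv2.morphologyEx(m.astype(np.uint8),cv2.MORPH_CLOSE,np.ones((15,15)))
n,l,st,c=cv2.connectedComponentsWithStats(m);i=1+np.argmax(st[1:,4])
cn=max(cv2.findContours((l==i).astype(np.uint8),0,1)[0],key=cv2.contourArea)
W=np.array([ray('top',*a[0],.006)[:2]*1000 for a in cn],np.float32); r=cv2.minAreaRect(W); print('rack',r,cv2.boxPoints(r))
E
```

```text
bar 82 [ 0.61065136 -0.05475131  0.09311084] (array([ 6,  3,  3,  6, 20, 29, 12,  3]), array([0.07589477, 0.07954118, 0.08318758, 0.08683399, 0.09048039,
       0.0941268 , 0.0977732 , 0.10141961, 0.10506601]))
house [ 0.60789303 -0.05416095  0.05208291] ((601.1951293945312, -84.00277709960938), (151.57493591308594, 104.13449096679688), 70.15684509277344)
rack ((528.9476928710938, -277.80987548828125), (249.63148498535156, 234.39987182617188), 55.61409378051758) [[ 361.7367  -314.62408]
 [ 555.1758  -447.0047 ]
 [ 696.1587  -240.99567]
 [ 502.7196  -108.61505]]
```

View pics/k1.png

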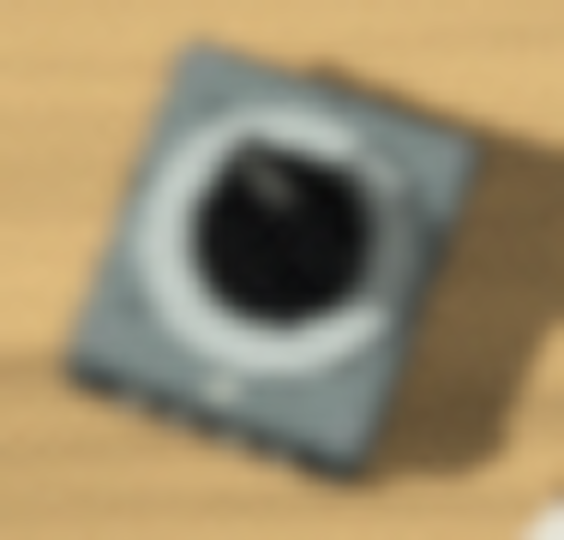

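View pics/k2.png

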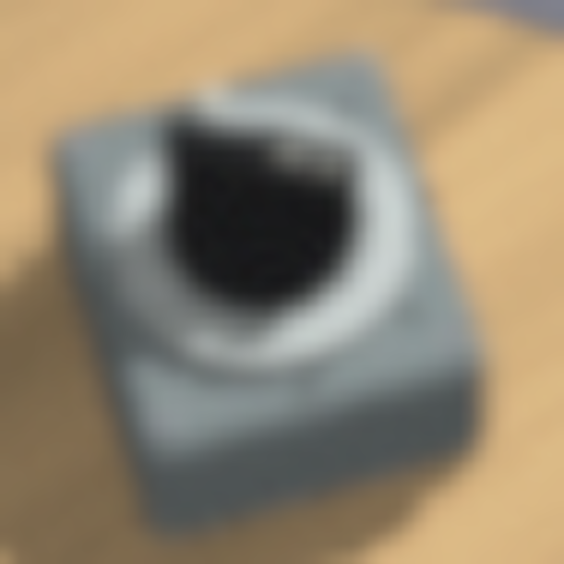

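```bash
python3 - <<'E'
from h import *
T=lambda a,z:ray('top',a[0]/12+285-.46,a[1]/12+145-.46,z)[:2]*1000
S=lambda a,z:ray('scene',a[0]/12+215-.46,a[1]/12+228-.46,z)[:2]*1000
c=[T(a,.05) for a in[(190,45),(475,145),(360,475),(70,375)]]
print('corners',np.round(c),np.mean(c,0),[np.linalg.norm(c[i]-c[i-1]) for i in range(4)])
print('tick T',T((220,385),.05))
print('mark T',T((240,165),.094),T((290,205),.094))
print('mark S',S((272,150),.094),S((348,155),.094))
print('bar S topedge ends',S((180,118),.094),S((355,160),.094))
for n in('top','scene'): print(proj(n,[*np.mean(c,0)/1000,.094]),proj(n,[*np.mean(c,0)/1000,.064]))
E
```

```text
corners [[ 670.  -33.]
 [ 643. -113.]
 [ 548.  -81.]
 [ 575.   -0.]] [609.31499176 -56.59825896] [np.float64(100.54748872043173), np.float64(84.2996452671347), np.float64(99.71854073699464), np.float64(84.84309832135216)]
tick T [573.27600053 -41.77855633]
mark T [625.27050902 -43.42627731] [614.34138032 -57.01888988]
mark S [611.81173703 -55.08065056] [624.28308771 -41.2731462 ]
bar S topedge ends [590.68166643 -67.49658316] [626.45522268 -40.77675276]
[308.57413819 163.12628577] [307.73469498 165.19632335]
[236.28289743 239.73260351] [236.54385985 245.04786104]
```

Measured:
- Counter centre is (609,-57) mm with a yaw of about -18.6°.
- The bar mark points at about 46°, so it needs roughly 115° CCW to reach zero.
- The rack fit is 250x234 mm, which matches its given size.

Now I'll move above the knob.

Emit:
{"api": "send_rows", "payload": {"plan": [[[0.15,-0.19,0,0,0,-0.24,0],[0.3,-0.37,0,0,0,-0.48,0],[0.45,-0.56,0,0,0,-0.72,0],[0.6,-0.74,0,0,0,-0.96,0],[0.65,-0.8,0,0,0,-1,0],[0.65,-0.8,0,0,0,-1,0],[0.65,-0.8,0,0,0,-1,0],[0.65,-0.8,0,0,0,-1,0]]]}}

```text
time_s: 1.1
tool_pos: [0.4261, 0.1761, 0.2303]
tcp_rot: [[0.895, 0.445, -0.002], [0.445, -0.895, -0.001], [-0.002, 0.0, -1.0]]
contact_force: [-0.2, -0.7, -0.3]
grip_width: 0.0427
```

Emit:
{"api": "send_rows", "payload": {"plan": [[[0.15,-0.19,0,0,0,-0.24,0],[0.3,-0.37,0,0,0,-0.48,0],[0.45,-0.55,0,0,0,-0.72,0],[0.46,-0.58,0,0,0,-0.96,0],[0.46,-0.58,0,0,0,-1,0],[0.46,-0.58,0,0,0,-1,0],[0.46,-0.58,0,0,0,-1,0],[0.46,-0.58,0,0,0,-1,0]]]}}

```text
time_s: 2.1
tool_pos: [0.6094, -0.0545, 0.2306]
tcp_rot: [[0.949, -0.316, -0.002], [-0.316, -0.949, 0.001], [-0.002, 0.0, -1.0]]
contact_force: [1.0, -0.5, -0.0]
grip_width: 0.0429
```

```bash
python3 - <<'E'
from h import *
s=bot.state(); x=s['tcp_rot'][:,0]; print(s['time_s'],s['tool_pos'],np.degrees(np.arctan2(x[1],x[0])),np.degrees(s['joint_positions']),s['grip_width'])
E
```

```text
2.1 [ 0.60943409 -0.05445971  0.23056725] -18.44718278783802 [-5.11890139e+00  2.24662360e+01  1.19268215e+01  7.95842800e+01
  2.48298963e-02  1.03328250e+02] 0.04289969720269624
```

Emit:
{"api": "send_rows", "payload": {"plan": [[[0,-0.006,0,0,0,-0.22,-0.3],[0,-0.006,-0.1,0,0,-0.44,-0.3],[0,-0.006,-0.2,0,0,-0.58,-0.3],[0,-0.006,-0.27,0,0,-0.58,-0.3],[0,-0.006,-0.34,0,0,-0.58,-0.3],[0,-0.006,-0.4,0,0,-0.58,-0.3],[0,-0.006,-0.4,0,0,-0.58,-0.3],[0,-0.006,-0.4,0,0,-0.58,1]]]}}

```text
time_s: 3.1
tool_pos: [0.6098, -0.0562, 0.0718]
tcp_rot: [[0.713, -0.701, -0.0], [-0.701, -0.713, 0.001], [-0.001, -0.001, -1.0]]
contact_force: [0.2, -0.6, 0.3]
grip_width: 0.0385
```

Emit:
{"api": "send_rows", "payload": {"plan": [[[0,0,0,0,0,0,1],[0,0,0,0,0,0,1],[0,0,0,0,0,0,1],[0,0,0,0,0,0,1],[0,0,0,0,0,0.2,1],[0,0,0,0,0,0.4,1],[0,0,0,0,0,0.6,1],[0,0,0,0,0,0.8,1]]]}}

```text
time_s: 4.1
tool_pos: [0.6103, -0.0558, 0.0736]
tcp_rot: [[0.99, -0.142, 0.001], [-0.142, -0.99, 0.002], [0.001, -0.002, -1.0]]
contact_force: [-2.6, 1.9, 11.0]
grip_width: 0.013
```

Emit:
{"api": "send_rows", "payload": {"plan": [[[0,0,0,0,0,0.2,1],[0,0,0,0,0,0.4,1],[0,0,0,0,0,0.6,1],[0,0,0,0,0,0.8,1],[0,0,0,0,0,0.8,1],[0,0,0,0,0,0.8,0.3],[0,0,0.01,0,0,0.8,0.3],[0,0,0.01,0,0,0.8,0.3]]]}}

```text
time_s: 5.1
tool_pos: [0.6109, -0.0557, 0.0782]
tcp_rot: [[0.885, 0.466, 0.001], [0.466, -0.885, 0.002], [0.002, -0.001, -1.0]]
contact_force: [1.2, -0.3, 0.8]
grip_width: 0.0296
```

```bash
python3 - <<'E'
from h import *
s=bot.state(); x=s['tcp_rot'][:,0]; print(s['time_s'],s['tool_pos'],np.degrees(np.arctan2(x[1],x[0])),s['grip_width'],s['contact_force'])
E
```

```text
5.1 [ 0.61092258 -0.05573833  0.07818789] 27.765413877310813 0.02959927734091584 [ 1.20367105 -0.34661742  0.81123173]
```

Emit:
{"api": "send_rows", "payload": {"plan": [[[0,0,-0.01,0,0,0,1],[0,0,-0.01,0,0,0,1],[0,0,-0.01,0,0,0,1],[0,0,-0.01,0,0,0.2,1],[0,0,-0.01,0,0,0.4,1],[0,0,-0.01,0,0,0.6,1],[0,0,-0.01,0,0,0.8,1],[0,0,-0.01,0,0,0.9,1]]]}}

```text
time_s: 6.1
tool_pos: [0.609, -0.0571, 0.0749]
tcp_rot: [[0.368, 0.93, -0.003], [0.93, -0.368, -0.0], [-0.002, -0.003, -1.0]]
contact_force: [-10.7, -6.1, 14.0]
grip_width: 0.0124
```

```bash
python3 - <<'E'
from h import *
s=bot.state(); x=s['tcp_rot'][:,0]; print(s['time_s'],s['tool_pos'],np.degrees(np.arctan2(x[1],x[0])),s['grip_width'],s['contact_force'],s['wrist_torque'])
E
```

```text
6.1 [ 0.60900385 -0.0571441   0.07488963] 68.38293184814958 0.012413309923571444 [-10.72743506  -6.09464126  14.02391801] [-1.28435815  2.25636422 -0.08176349]
```

Now a bit further, to the stop, watching the torque.

Emit:
{"api": "send_rows", "payload": {"plan": [[[0,0,0,0,0,0.04,1],[0,0,0,0,0,0.08,1],[0,0,0,0,0,0.12,1],[0,0,0,0,0,0.16,1],[0,0,0,0,0,0.2,1],[0,0,0,0,0,0.2,1],[0,0,0,0,0,0.2,1],[0,0,0,0,0,0.2,1]]]}}

```text
time_s: 7.1
tool_pos: [0.6087, -0.0574, 0.0751]
tcp_rot: [[0.222, 0.975, -0.003], [0.975, -0.222, -0.001], [-0.001, -0.003, -1.0]]
contact_force: [-3.8, -0.6, 6.7]
grip_width: 0.0123
```

```bash
python3 - <<'E'
from h import *
s=bot.state(); x=s['tcp_rot'][:,0]; print(s['time_s'],s['tool_pos'],np.degrees(np.arctan2(x[1],x[0])),s['grip_width'],s['contact_force'],s['wrist_torque'])
E
```

```text
7.1 [ 0.60874474 -0.0573629   0.07506967] 77.17566040116583 0.012322629296971253 [-3.77679621 -0.60466628  6.66211635] [ 0.16324738  0.75040605 -2.80105908]
```

Emit:
{"api": "send_rows", "payload": {"plan": [[[0,0,0,0,0,0.04,1],[0,0,0,0,0,0.08,1],[0,0,0,0,0,0.1,1],[0,0,0,0,0,0.1,1],[0,0,0,0,0,0.1,1],[0,0,0,0,0,0.1,1],[0,0,0,0,0,0.1,1],[0,0,0,0,0,0.1,1]]]}}

```text
time_s: 8.1
tool_pos: [0.6087, -0.0574, 0.0752]
tcp_rot: [[0.148, 0.989, -0.003], [0.989, -0.148, -0.0], [-0.001, -0.003, -1.0]]
contact_force: [-2.7, 2.1, 5.0]
grip_width: 0.0131
```

```bash
python3 - <<'E'
from h import *
s=bot.state(); x=s['tcp_rot'][:,0]; print(s['time_s'],s['tool_pos'],np.degrees(np.arctan2(x[1],x[0])),s['grip_width'],s['contact_force'],s['wrist_torque'])
E
```

```text
8.1 [ 0.6087254  -0.05743721  0.07521418] 81.48167642920635 0.013134627395840153 [-2.69960244  2.1079617   4.98179981] [ 0.48057474  0.61155341 -4.32412337]
```

Emit:
{"api": "send_rows", "payload": {"plan": [[[0,0,0,0,0,0,0.3],[0,0,0,0,0,0,0.3],[0,0,0.1,0,0,0,0.3],[0,0,0.2,0,0,0,0.2],[0,0,0.3,0,0,0,0],[-0.2,0.1,0.35,0,0,0.2,0],[-0.35,0.1,0.35,0,0,0.4,0],[-0.5,0.1,0.35,0,0,0.6,0]]]}}

```text
time_s: 9.1
tool_pos: [0.4284, -0.0176, 0.2148]
tcp_rot: [[-0.324, 0.946, -0.002], [0.946, 0.324, -0.002], [-0.001, -0.003, -1.0]]
contact_force: [0.4, -0.4, 0.9]
grip_width: 0.0427
```

```bash
python3 - <<'E'
from h import *
p,d=cap('top','top1');s,_=cap('scene','scene1')
a=cv2.resize(p[145:190,285:332,::-1],(390,390),interpolation=2);b=cv2.resize(s[228:275,215:262,::-1],(390,390),interpolation=2)
cv2.imwrite('pics/k3.png',np.hstack([a,b]))
s=bot.state(); x=s['tcp_rot'][:,0]; print(s['time_s'],s['tool_pos'],np.degrees(np.arctan2(x[1],x[0])))
E
```

```text
9.2 [ 0.42359436 -0.01774282  0.21473972] 108.8228233232337
```

View pics/k3.png

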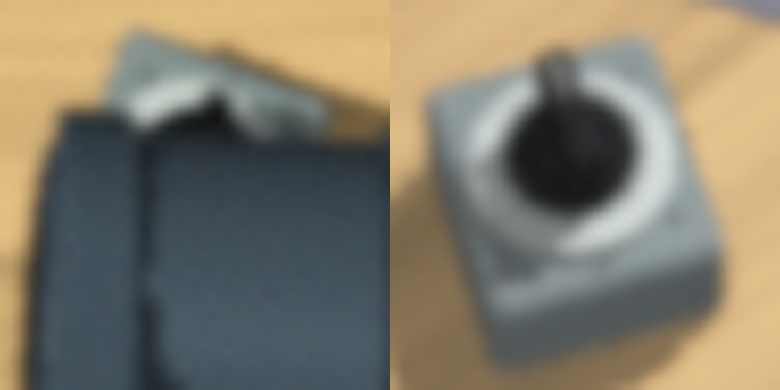

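View pics/top1.png

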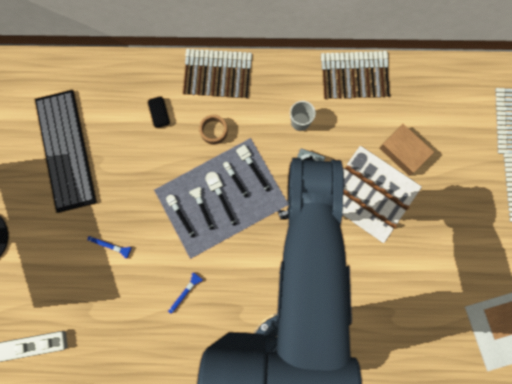

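```bash
cat >> h.py <<'E'
def brushes(p,zt=.018,box=(135,262,145,300)):
    """black handles on mat: returns list of (tail-> cap dir yaw deg, origin guesses)"""
    f=4
    y0,y1,x0,x1=box
    c=cv2.resize(p[y0:y1,x0:x1],None,fx=f,fy=f,interpolation=cv2.INTER_CUBIC)
    g=c.max(2)
    w=((c.min(2)>150)).astype(np.uint8)
    k=(g<42).astype(np.uint8)
    W=lambda q:np.array([ray('top',(a[0]+.5)/f-.5+x0,(a[1]+.5)/f-.5+y0,zt)[:2]*1000 for a in np.asarray(q).reshape(-1,2)])
    caps=[]
    n,l,st,ce=cv2.connectedComponentsWithStats(w)
    for i in range(1,n):
        if st[i,4]>60: 
            yx=np.argwhere(l==i)[:,::-1]; caps.append(W(yx))
    out=[]
    n,l,st,ce=cv2.connectedComponentsWithStats(k)
    for i in range(1,n):
        if st[i,4]<300: continue
        q=W(np.argwhere(l==i)[:,::-1]); m=q.mean(0); u=np.linalg.svd(q-m,full_matrices=0)[2][0]
        best=min(caps,key=lambda C:np.linalg.norm(C.mean(0)-m)); 
        if (best.mean(0)-m)@u<0:u=-u
        v=np.array([-u[1],u[0]])
        hs=(q-m)@u; cs=(best-m)@u
        out.append(dict(m=m,yaw=np.degrees(np.arctan2(u[1],u[0])),tail=m+u*hs.min(),head=m+u*hs.max(),tip=m+u*cs.max(),L=cs.max()-hs.min(),hw=np.ptp((q-m)@v),cw=np.ptp((best-m)@v),coff=((best-m)@v).mean()))
    return sorted(out,key=lambda b:-b['L'])
E
python3 - <<'E'
from h import *
q=ray('scene',215+165/390*47-.4,228+75/390*47-.4,.094)[:2]*1000; print('mark',q,np.degrees(np.arctan2(q[1]+57,q[0]-609)))
for n in('top0','top1'):
    for b in brushes(np.load(f'/tmp/{n}.npz')['p']): print({k:np.round(v,1) for k,v in b.items()})
E
```

```text
mark [597.53248971 -54.50274175] 167.7146117655574Traceback (most recent call last):
  File "<stdin>", line 4, in <module>
  File "h.py", line 27, in brushes
    yx=np.argwhere(l==i)[:,::-1]; caps.append(W(yx))
                                              ~^^^^
  File "h.py", line 22, in <lambda>
    W=lambda q:np.array([ray('top',(a[0]+.5)/f-.5+x0,(a[1]+.5)/f-.5+y0,zt)[:2]*1000 for a in np.asarray(q).reshape(-1,2)])
                         ~~~^^^^^^^^^^^^^^^^^^^^^^^^^^^^^^^^^^^^^^^^^^^^^^
  File "h.py", line 6, in ray
    c=bot.camera_params(n); K=np.array(c['intrinsics']);R=np.array(c['R']);t=np.array(c['t'])
ValueError: time passes only in moves, steps and waits
```

```bash
sed -i 's/c=bot.camera_params(n)/c=CP(n)/; s/w=((c.min(2)>150))/w=((c.min(2)>150)\&(c.max(2)-c.min(2)<45))/' h.py; sed -i '2a import functools\n@functools.lru_cache\ndef CP(n): return bot.camera_params(n)' h.py
cat > t.py <<'E'
from h import *
import sys
for n in sys.argv[1:]:
    for b in brushes(np.load(f'/tmp/{n}.npz')['p']): print({k:np.round(v,1).tolist() for k,v in b.items()})
E
python3 t.py top0; echo; python3 t.py top1
```

```text
{'m': [470.4, 212.1], 'yaw': 27.6, 'tail': [428.1, 190.0], 'head': [513.0, 234.4], 'tip': [591.8, 275.6], 'L': 184.8, 'hw': 11.8, 'cw': 44.9, 'coff': 3.0}
{'m': [584.3, 106.8], 'yaw': 33.9, 'tail': [547.2, 81.8], 'head': [622.6, 132.6], 'tip': [683.1, 173.3], 'L': 163.8, 'hw': 13.3, 'cw': 38.0, 'coff': 2.5}
{'m': [422.6, 353.5], 'yaw': 33.0, 'tail': [387.2, 330.5], 'head': [458.0, 376.5], 'tip': [510.7, 410.6], 'L': 147.2, 'hw': 13.0, 'cw': 30.8, 'coff': 4.1}
{'m': [446.2, 281.7], 'yaw': 25.5, 'tail': [412.1, 265.5], 'head': [480.3, 298.1], 'tip': [534.5, 324.0], 'L': 135.7, 'hw': 12.7, 'cw': 41.9, 'coff': 3.1}
{'m': [553.0, 173.8], 'yaw': 33.9, 'tail': [525.8, 155.5], 'head': [581.3, 192.8], 'tip': [628.6, 224.5], 'L': 123.8, 'hw': 13.2, 'cw': 20.9, 'coff': 2.7}

{'m': [470.2, 212.1], 'yaw': 27.6, 'tail': [428.4, 190.3], 'head': [512.7, 234.3], 'tip': [592.5, 276.0], 'L': 185.2, 'hw': 11.2, 'cw': 45.9, 'coff': 3.1}
{'m': [584.3, 106.8], 'yaw': 33.9, 'tail': [547.5, 82.1], 'head': [622.6, 132.6], 'tip': [683.6, 173.6], 'L': 164.0, 'hw': 12.8, 'cw': 39.3, 'coff': 2.6}
{'m': [422.5, 353.5], 'yaw': 33.0, 'tail': [387.4, 330.7], 'head': [457.7, 376.4], 'tip': [511.1, 411.1], 'L': 147.6, 'hw': 12.3, 'cw': 31.8, 'coff': 4.0}
{'m': [446.0, 281.7], 'yaw': 25.4, 'tail': [412.0, 265.6], 'head': [480.1, 297.9], 'tip': [535.2, 324.0], 'L': 136.3, 'hw': 12.4, 'cw': 43.1, 'coff': 3.4}
{'m': [552.8, 173.7], 'yaw': 33.8, 'tail': [526.0, 155.7], 'head': [581.3, 192.8], 'tip': [629.0, 224.7], 'L': 124.0, 'hw': 12.6, 'cw': 21.6, 'coff': 2.8}
```

```bash
python3 - <<'E'
from h import *
ang=np.radians(55.614-90); X=np.array([np.cos(ang),np.sin(ang)]);Y=np.array([-X[1],X[0]])
O=np.array([528.95,-277.81])-117.5*X; print('O',O,X,Y)
p=np.load('/tmp/top0.npz')['p']
f=4;y0,x0=130,310
c=cv2.resize(p[y0:250,x0:430],None,fx=f,fy=f,interpolation=cv2.INTER_CUBIC).astype(int)
vv,uu=np.mgrid[:c.shape[0],:c.shape[1]]
P=CP('top');K=P['intrinsics'];R=np.array(P['R']);t=np.array(P['t']);o=-R.T@t
r=np.stack([((uu+.5)/f-.5+x0-K[0,2])/K[0,0],((vv+.5)/f-.5+y0-K[1,2])/K[1,1],np.ones(uu.shape)],-1)@R
def at(z): 
    w=(o+r*((z-o[2])/r[...,2])[...,None])[...,:2]*1000-O; return np.stack([w@X,w@Y],-1)
w=at(.006)
grey=(c.max(2)-c.min(2)<30)&(c.max(2)<150)
for (a,b) in((70,125),(150,230),(15,55)):
  for i in range(5):
    yc=96-48*i
    m=grey&(w[...,0]>a)&(w[...,0]<b)&(abs(w[...,1]-yc)<24)
    q=w[m]; print(a,i+1,m.sum(),q.mean(0).round(1) if len(q) else '',(q[:,0].min().round(1),q[:,0].max().round(1)) if len(q) else '')
# rails brown
br=(c[...,0]-c[...,2]>45)&(c.max(2)<170)
w=at(.045)
m=br&(w[...,0]>30)&(w[...,0]<170)&(abs(w[...,1])<135)
for a,b in((45,85),(115,160)):
    q=w[m&(w[...,0]>a)&(w[...,0]<b)]; s=np.polyfit(q[:,1],q[:,0],1); print('rail',q.mean(0),np.percentile(q[:,1],[0.5,99.5]),'slope',s)
s1=ray('scene',0,0,0)
E
```

```text
O [ 431.98294627 -211.45006864] [ 0.82525152 -0.56476537] [0.56476537 0.82525152]
70 1 947 [96.4 95.1] (np.float64(74.5), np.float64(124.9))
70 2 1068 [95.  48.5] (np.float64(74.4), np.float64(125.0))
70 3 1073 [95.7  0.3] (np.float64(75.0), np.float64(125.0))
70 4 1103 [ 95.4 -48.3] (np.float64(74.8), np.float64(125.0))
70 5 1133 [ 95.2 -96.1] (np.float64(74.1), np.float64(125.0))
150 1 2884 [185.1  95.7] (np.float64(152.6), np.float64(218.3))
150 2 2068 [177.4  48.2] (np.float64(151.5), np.float64(202.5))
150 3 1219 [ 1.703e+02 -1.000e-01] (np.float64(152.3), np.float64(192.1))
150 4 1268 [171.8 -48.1] (np.float64(152.0), np.float64(189.1))
150 5 716 [166.3 -95.9] (np.float64(152.6), np.float64(186.1))
15 1 455 [39.6 96.1] (np.float64(23.5), np.float64(55.0))
15 2 436 [41.6 48. ] (np.float64(27.2), np.float64(55.0))
15 3 349 [44.6 -0.2] (np.float64(33.4), np.float64(55.0))
15 4 189 [ 49.3 -48.1] (np.float64(42.7), np.float64(54.9))
15 5 57 [ 53.1 -96.2] (np.float64(50.8), np.float64(55.0))
rail [ 60.34011149 -15.55815508] [-134.13402529  122.52756708] slope [-1.83436903e-02  6.00547175e+01]
rail [135.51217103 -14.28052706] [-134.03903689  122.69303697] slope [-1.55087889e-02  1.35290697e+02]
```

Rack outlines check out to within 1–2 mm. Moving above brush1.

Emit:
{"api": "send_rows", "payload": {"plan": [[[0.04,0.15,0,0,0,0.2,0],[0.08,0.3,-0.05,0,0,0.2,0],[0.12,0.45,-0.1,0,0,0.2,0],[0.154,0.6,-0.2,0,0,0.2,0],[0.154,0.6,-0.3,0,0,0.2,0],[0.154,0.6,-0.3,0,0,0.2,0],[0.154,0.6,-0.3,0,0,0.2,0],[0.154,0.6,-0.3,0,0,0.2,0]]]}}

```text
time_s: 10.2
tool_pos: [0.4863, 0.2219, 0.0967]
tcp_rot: [[-0.466, 0.885, -0.003], [0.885, 0.466, -0.002], [0.0, -0.004, -1.0]]
contact_force: [-0.4, 0.0, -0.5]
grip_width: 0.0427
```

```bash
cat > s.py <<'E'
from h import *
import sys
s=bot.state(); x=s['tcp_rot'][:,0]; a=np.degrees(np.arctan2(x[1],x[0])); p=s['tool_pos']*1000
print(s['time_s'],p.round(1),round(a,1),round(s['grip_width']*1000,1),s['contact_force'].round(1))
if len(sys.argv)>1:
    t=list(map(float,sys.argv[1:])); print('shift',((np.array(t[:3])-p)/400).round(3),'turn',round((t[3]-a)/45,3))
E
python3 s.py 485 221.5 5 117.6
```

```text
10.2 [486.3 221.9  96.7] 117.8 42.7 [-0.4  0.  -0.5]
shift [-0.003 -0.001 -0.229] turn -0.004
```

Emit:
{"api": "send_rows", "payload": {"plan": [[[-0.003,0,-0.1,0,0,0,0],[-0.003,0,-0.18,0,0,0,0],[-0.003,0,-0.226,0,0,0,0],[-0.003,0,-0.226,0,0,0,0],[-0.003,0,-0.226,0,0,0,1],[-0.003,0,-0.226,0,0,0,1],[-0.003,0,-0.226,0,0,0,1],[-0.003,0,-0.226,0,0,0,1]]]}}

```text
time_s: 11.2
tool_pos: [0.4862, 0.2222, 0.0081]
tcp_rot: [[-0.466, 0.885, -0.0], [0.885, 0.466, -0.001], [-0.0, -0.001, -1.0]]
contact_force: [-0.9, -1.4, 6.9]
grip_width: 0.0142
```

```bash
python3 s.py
```

```text
11.2 [486.2 222.2   8.1] 117.8 14.2 [-0.9 -1.4  6.9]
```

Emit:
{"api": "send_rows", "payload": {"plan": [[[0,0,0.02,0,0,0,1],[0,0,0.08,0,0,0,1],[0,0,0.18,0,0,0,1],[0,0,0.3,0,0,0,1],[0,0,0.42,0,0,0,1],[0,0,0.48,0,0,0,1],[0,0,0.48,0,0,0,1],[0,0,0.48,0,0,0,1]]]}}

```text
time_s: 12.2
tool_pos: [0.4858, 0.222, 0.1996]
tcp_rot: [[-0.466, 0.885, -0.001], [0.885, 0.466, -0.001], [-0.0, -0.001, -1.0]]
contact_force: [0.7, 0.2, -1.2]
grip_width: 0.014
```

```bash
python3 s.py 568.7 -188.7 200 55.6
```

```text
12.2 [485.8 222.  199.6] 117.8 14.0 [ 0.7  0.2 -1.2]
shift [ 2.070e-01 -1.027e+00  1.000e-03] turn -1.381
```

Emit:
{"api": "send_rows", "payload": {"plan": [[[0.012,-0.06,0,0,0,-0.08,1],[0.036,-0.18,0,0,0,-0.24,1],[0.06,-0.3,0,0,0,-0.4,1],[0.084,-0.42,0,0,0,-0.56,1],[0.108,-0.53,0,0,0,-0.72,1],[0.126,-0.62,0,0,0,-0.84,1],[0.13,-0.65,0,0,0,-0.9,1],[0.13,-0.65,0,0,0,-0.9,1]]]}}

```text
time_s: 13.2
tool_pos: [0.5373, -0.0382, 0.1986]
tcp_rot: [[0.221, 0.975, -0.003], [0.975, -0.221, 0.0], [-0.0, -0.003, -1.0]]
contact_force: [-0.1, 0.3, -1.0]
grip_width: 0.0137
```

```bash
python3 s.py 568.7 -188.7 100 55.6
```

```text
13.2 [537.3 -38.2 198.6] 77.2 13.7 [-0.1  0.3 -1. ]
shift [ 0.079 -0.376 -0.246] turn -0.481
```

Emit:
{"api": "send_rows", "payload": {"plan": [[[0.02,-0.09,0,0,0,-0.12,1],[0.042,-0.2,0,0,0,-0.26,1],[0.063,-0.3,0,0,0,-0.4,1],[0.079,-0.376,0,0,0,-0.48,1],[0.079,-0.376,0,0,0,-0.48,1],[0.079,-0.376,-0.08,0,0,-0.48,1],[0.079,-0.376,-0.18,0,0,-0.48,1],[0.079,-0.376,-0.24,0,0,-0.48,1]]]}}

```text
time_s: 14.2
tool_pos: [0.5678, -0.1861, 0.1006]
tcp_rot: [[0.561, 0.828, -0.005], [0.828, -0.561, 0.003], [-0.001, -0.006, -1.0]]
contact_force: [0.4, 0.5, -0.2]
grip_width: 0.0142
```

```bash
python3 - <<'E'
from h import *
s,_=cap('scene','scene2')
cv2.imwrite('pics/c2.png',cv2.resize(s[160:340,80:330,::-1],None,fx=3,fy=3,interpolation=2))
E
python3 s.py 568.7 -188.7 40 55.6
```

```text
14.25 [ 566.7 -185.7   98. ] 55.8 14.0 [-1.4  0.9 -3.7]
shift [ 0.005 -0.007 -0.145] turn -0.005
```

View pics/c2.png

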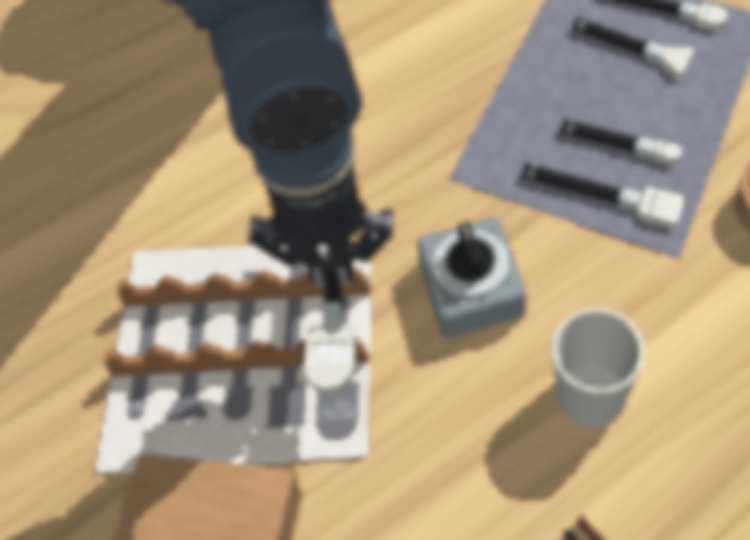

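Emit:
{"api": "send_rows", "payload": {"plan": [[[0.005,-0.007,-0.02,0,0,0,1],[0.005,-0.007,-0.05,0,0,0,1],[0.005,-0.007,-0.08,0,0,0,1],[0.005,-0.007,-0.11,0,0,0,1],[0.005,-0.007,-0.13,0,0,0,1],[0.005,-0.007,-0.145,0,0,0,1],[0.005,-0.007,-0.145,0,0,0,1],[0.005,-0.007,-0.145,0,0,0,1]]]}}

```text
time_s: 15.25
tool_pos: [0.5686, -0.1886, 0.0402]
tcp_rot: [[0.562, 0.827, -0.008], [0.827, -0.562, 0.004], [-0.002, -0.009, -1.0]]
contact_force: [-1.3, 0.1, 2.7]
grip_width: 0.014
```

```bash
python3 s.py 568.7 -188.7 40 55.6
```

```text
15.25 [ 568.6 -188.6   40.2] 55.8 14.0 [-1.3  0.1  2.7]
shift [ 0.    -0.    -0.001] turn -0.005
```

Emit:
{"api": "send_rows", "payload": {"plan": [[[0,0,-0.002,0,0,0,0.35],[0,0,-0.002,0,0,0,0.35],[0,0,0,0,0,0,0.35],[0,0,0.05,0,0,0,0.35],[0,0,0.15,0,0,0,0.35],[0,0,0.28,0,0,0,0.2],[0,0,0.4,0,0,0,0],[-0.1,0.1,0.4,0,0,0.2,0]]]}}

```text
time_s: 16.25
tool_pos: [0.5334, -0.1506, 0.2045]
tcp_rot: [[0.424, 0.905, 0.001], [0.905, -0.424, -0.001], [-0.0, 0.001, -1.0]]
contact_force: [-1.0, 1.0, -0.1]
grip_width: 0.0426
```

Emit:
{"api": "send_rows", "payload": {"plan": [[[0,0.12,0,0,0,0.2,0],[0,0.25,0,0,0,0.4,0],[0,0.4,0,0,0,0.6,0],[0,0.5,0,0,0,0.8,0],[0,0.6,0,0,0,1,0],[0,0.6,0,0,0,1,0],[0,0.6,0,0,0,1,0],[0,0.6,0,0,0,1,0]]]}}

```text
time_s: 17.25
tool_pos: [0.5334, 0.0885, 0.2045]
tcp_rot: [[-0.338, 0.941, 0.001], [0.941, 0.338, 0.0], [-0.0, 0.001, -1.0]]
contact_force: [-0.8, -0.4, 0.7]
grip_width: 0.0426
```

```bash
python3 - <<'E'
from h import *
p,_=cap('top','top3')
s,_=cap('scene','scene3')
cv2.imwrite('pics/c3.png',cv2.resize(s[120:340,80:330,::-1],None,fx=2.7,fy=2.7,interpolation=2))
E
python3 s.py; python3 t.py top3
```

```text
17.35 [533.5  88.5 204.5] 109.8 42.8 [ 0.   0.2 -0.1]
{'m': [422.5, 353.5], 'yaw': 33.1, 'tail': [387.7, 330.8], 'head': [457.5, 376.3], 'tip': [511.8, 411.7], 'L': 148.1, 'hw': 11.6, 'cw': 33.0, 'coff': 4.1}
{'m': [446.0, 281.8], 'yaw': 25.5, 'tail': [412.7, 265.9], 'head': [479.6, 297.8], 'tip': [535.7, 324.6], 'L': 136.2, 'hw': 11.5, 'cw': 45.1, 'coff': 3.3}
{'m': [553.2, 174.2], 'yaw': 33.5, 'tail': [526.0, 156.1], 'head': [581.3, 192.8], 'tip': [629.9, 225.0], 'L': 124.7, 'hw': 11.7, 'cw': 23.0, 'coff': 3.0}
```

View pics/c3.png

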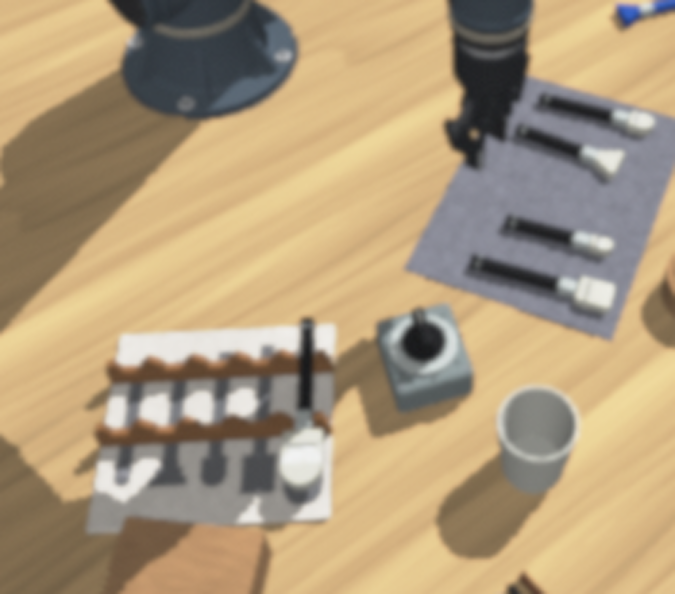

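View pics/top3.png

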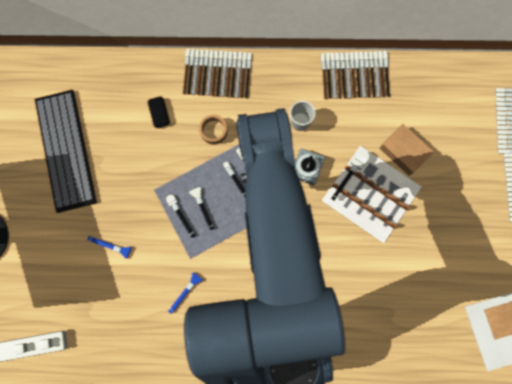

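```bash
cat > rk.py <<'E'
from h import *
import sys
ang=np.radians(55.614-90); X=np.array([np.cos(ang),np.sin(ang)]);Y=np.array([-X[1],X[0]])
O=np.array([528.95,-277.81])-117.5*X
p=np.load(f'/tmp/{sys.argv[1]}.npz')['p']
f=4;y0,x0=130,310
c=cv2.resize(p[y0:250,x0:430],None,fx=f,fy=f,interpolation=cv2.INTER_CUBIC).astype(int)
vv,uu=np.mgrid[:c.shape[0],:c.shape[1]]
P=CP('top');K=P['intrinsics'];R=np.array(P['R']);t=np.array(P['t']);o=-R.T@t
r=np.stack([((uu+.5)/f-.5+x0-K[0,2])/K[0,0],((vv+.5)/f-.5+y0-K[1,2])/K[1,1],np.ones(uu.shape)],-1)@R
w=(o+r*((.05-o[2])/r[...,2])[...,None])[...,:2]*1000-O; w=np.stack([w@X,w@Y],-1)
k=c.max(2)<42
n,l,st,_=cv2.connectedComponentsWithStats(k.astype(np.uint8))
for i in range(1,n):
    if st[i,4]<250: continue
    q=w[l==i]; 
    if abs(q[:,1].mean())>125: continue
    m=q.mean(0); u=np.linalg.svd(q-m,full_matrices=0)[2][0]; u*=np.sign(u[0])
    print('handle mid',m.round(1),'ang',np.degrees(np.arctan2(u[1],u[0])).round(1),'x',q[:,0].min().round(1),q[:,0].max().round(1))
E
python3 rk.py top3
python3 s.py 596.3 116.6 80 123.9
```

```text
handle mid [86.2 98.1] ang 0.1 x 33.6 130.6
handle mid [-117.1   84.9] ang 45.6 x -155.8 -68.6
17.35 [533.5  88.5 204.5] 109.8 42.8 [ 0.   0.2 -0.1]
shift [ 0.157  0.07  -0.311] turn 0.314
```

Emit:
{"api": "send_rows", "payload": {"plan": [[[0.08,0.035,0,0,0,0.15,0],[0.157,0.07,-0.1,0,0,0.31,0],[0.157,0.07,-0.2,0,0,0.31,0],[0.157,0.07,-0.3,0,0,0.31,0],[0.157,0.07,-0.31,0,0,0.31,0],[0.157,0.07,-0.31,0,0,0.31,0],[0.157,0.07,-0.31,0,0,0.31,0],[0.157,0.07,-0.31,0,0,0.31,0]]]}}

```text
time_s: 18.35
tool_pos: [0.5971, 0.1166, 0.082]
tcp_rot: [[-0.555, 0.832, 0.003], [0.832, 0.555, 0.001], [-0.001, 0.004, -1.0]]
contact_force: [-0.6, 0.3, -0.2]
grip_width: 0.0425
```

```bash
python3 s.py 596.3 116.6 6 123.9; python3 - <<'E'
from h import *
s,_=cap('scene','scene4')
cv2.imwrite('pics/c4.png',cv2.resize(s[130:260,200:350,::-1],None,fx=4,fy=4,interpolation=2))
E
```

```text
18.35 [597.1 116.6  82. ] 123.7 42.5 [-0.6  0.3 -0.2]
shift [-0.002  0.    -0.19 ] turn 0.004
```

View pics/c4.png

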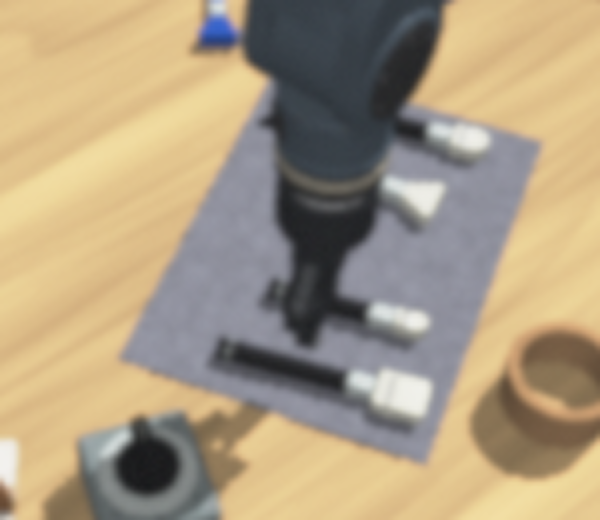

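Emit:
{"api": "send_rows", "payload": {"plan": [[[-0.002,0,-0.08,0,0,0,0],[-0.002,0,-0.15,0,0,0,0],[-0.002,0,-0.19,0,0,0,0],[-0.002,0,-0.19,0,0,0,0],[-0.002,0,-0.19,0,0,0,1],[-0.002,0,-0.19,0,0,0,1],[-0.002,0,-0.19,0,0,0,1],[-0.002,0,-0.19,0,0,0,1]]]}}

```text
time_s: 19.4
tool_pos: [0.597, 0.1168, 0.0071]
tcp_rot: [[-0.555, 0.832, 0.005], [0.832, 0.555, 0.002], [-0.002, 0.005, -1.0]]
contact_force: [-0.4, -0.7, 6.1]
grip_width: 0.0142
```

Emit:
{"api": "send_rows", "payload": {"plan": [[[0,0,0.02,0,0,0,1],[0,0,0.08,0,0,0,1],[0,0,0.18,0,0,0,1],[0,0,0.3,0,0,0,1],[0,0,0.42,0,0,0,1],[0,0,0.48,0,0,0,1],[-0.03,0,0.48,0,0,0,1],[-0.06,-0.02,0.48,0,0,0,1]]]}}

```text
time_s: 20.4
tool_pos: [0.5715, 0.1087, 0.1981]
tcp_rot: [[-0.556, 0.831, 0.004], [0.831, 0.556, 0.001], [-0.001, 0.004, -1.0]]
contact_force: [0.3, 0.1, -1.8]
grip_width: 0.0145
```

```bash
python3 s.py 541.6 -228.3 100 55.6
```

```text
20.4 [571.5 108.7 198.1] 123.8 14.5 [ 0.3  0.1 -1.8]
shift [-0.075 -0.842 -0.245] turn -1.515
```

Emit:
{"api": "send_rows", "payload": {"plan": [[[-0.005,-0.06,0,0,0,-0.1,1],[-0.012,-0.15,0,0,0,-0.27,1],[-0.02,-0.25,0,0,0,-0.44,1],[-0.028,-0.35,0,0,0,-0.61,1],[-0.036,-0.44,0,0,0,-0.78,1],[-0.04,-0.5,0,0,0,-0.9,1],[-0.045,-0.52,0,0,0,-0.95,1],[-0.045,-0.52,0,0,0,-0.95,1]]]}}

```text
time_s: 21.4
tool_pos: [0.5525, -0.0993, 0.1974]
tcp_rot: [[0.156, 0.988, 0.002], [0.988, -0.156, -0.001], [-0.001, 0.002, -1.0]]
contact_force: [-0.6, -0.6, 0.4]
grip_width: 0.0141
```

```bash
python3 s.py 541.6 -228.3 100 55.6
```

```text
21.4 [552.5 -99.3 197.4] 81.0 14.1 [-0.6 -0.6  0.4]
shift [-0.027 -0.323 -0.244] turn -0.565
```

Emit:
{"api": "send_rows", "payload": {"plan": [[[-0.006,-0.08,0,0,0,-0.14,1],[-0.014,-0.17,0,0,0,-0.3,1],[-0.021,-0.25,0,0,0,-0.44,1],[-0.027,-0.323,0,0,0,-0.565,1],[-0.027,-0.323,0,0,0,-0.565,1],[-0.027,-0.323,-0.08,0,0,-0.565,1],[-0.027,-0.323,-0.18,0,0,-0.565,1],[-0.027,-0.323,-0.24,0,0,-0.565,1]]]}}

```text
time_s: 22.4
tool_pos: [0.5409, -0.2264, 0.0995]
tcp_rot: [[0.561, 0.827, -0.001], [0.827, -0.561, -0.001], [-0.001, -0.0, -1.0]]
contact_force: [-0.0, -0.5, -1.0]
grip_width: 0.014
```

```bash
python3 - <<'E'
from h import *
s,_=cap('scene','scene5')
cv2.imwrite('pics/c5.png',cv2.resize(s[160:340,80:330,::-1],None,fx=3,fy=3,interpolation=2))
E
python3 s.py 541.6 -228.3 39.5 55.6
```

```text
22.45 [ 539.8 -225.9   96.9] 55.8 14.0 [-2.2  1.1 -3.2]
shift [ 0.004 -0.006 -0.143] turn -0.005
```

View pics/c5.png

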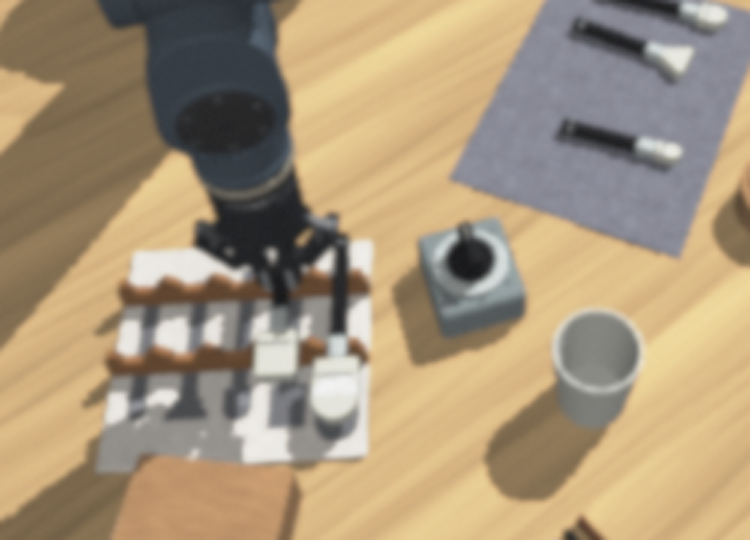

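Emit:
{"api": "send_rows", "payload": {"plan": [[[0.004,-0.006,-0.02,0,0,0,1],[0.004,-0.006,-0.05,0,0,0,1],[0.004,-0.006,-0.08,0,0,0,1],[0.004,-0.006,-0.11,0,0,0,1],[0.004,-0.006,-0.13,0,0,0,1],[0.004,-0.006,-0.143,0,0,0,1],[0.004,-0.006,-0.143,0,0,0,1],[0.004,-0.006,-0.143,0,0,0,1]]]}}

```text
time_s: 23.45
tool_pos: [0.5415, -0.2284, 0.0398]
tcp_rot: [[0.562, 0.827, -0.003], [0.827, -0.562, 0.001], [-0.001, -0.003, -1.0]]
contact_force: [-0.3, 0.3, -0.5]
grip_width: 0.0142
```

```bash
python3 s.py 541.6 -228.3 39.5 55.6
```

```text
23.45 [ 541.5 -228.4   39.8] 55.8 14.2 [-0.3  0.3 -0.5]
shift [ 0.     0.    -0.001] turn -0.005
```

Releasing after lowering 1 mm more, then retreating toward the mat.

Emit:
{"api": "send_rows", "payload": {"plan": [[[0,0,-0.003,0,0,0,1],[0,0,-0.003,0,0,0,0.35],[0,0,-0.003,0,0,0,0.35],[0,0,0.05,0,0,0,0.35],[0,0,0.15,0,0,0,0.35],[0,0,0.28,0,0,0,0.2],[0,0,0.4,0,0,0,0],[-0.1,0.1,0.4,0,0,0.2,0]]]}}

```text
time_s: 24.45
tool_pos: [0.5063, -0.1907, 0.204]
tcp_rot: [[0.424, 0.906, 0.006], [0.906, -0.424, -0.004], [-0.001, 0.007, -1.0]]
contact_force: [-0.4, 1.0, -0.3]
grip_width: 0.0429
```

Emit:
{"api": "send_rows", "payload": {"plan": [[[-0.1,0.12,0,0,0,0.2,0],[-0.2,0.25,0,0,0,0.4,0],[-0.25,0.4,0,0,0,0.6,0],[-0.25,0.5,0,0,0,0.8,0],[-0.25,0.6,0,0,0,1,0],[-0.25,0.7,0,0,0,1,0],[-0.25,0.8,0,0,0,1,0],[-0.25,0.8,0,0,0,1,0]]]}}

```text
time_s: 25.45
tool_pos: [0.4062, 0.1313, 0.2039]
tcp_rot: [[-0.344, 0.939, 0.007], [0.939, 0.344, 0.002], [-0.0, 0.008, -1.0]]
contact_force: [0.3, -0.3, -0.2]
grip_width: 0.0427
```

```bash
python3 - <<'E'
from h import *
p,_=cap('top','top6')
s,_=cap('scene','scene6')
cv2.imwrite('pics/c6.png',cv2.resize(s[120:340,80:330,::-1],None,fx=2.7,fy=2.7,interpolation=2))
E
python3 s.py; python3 t.py top6; python3 rk.py top6
```

```text
25.55 [406.1 129.3 203.9] 110.0 42.8 [0.6 0.4 0.9]
{'m': [356.5, 18.4], 'yaw': 28.1, 'tail': [293.4, -15.4], 'head': [418.1, 51.3], 'tip': [564.5, 129.6], 'L': 307.4, 'hw': 12.1, 'cw': 29.5, 'coff': -164.9}
{'m': [422.4, 353.4], 'yaw': 33.1, 'tail': [387.3, 330.6], 'head': [458.0, 376.6], 'tip': [510.8, 411.0], 'L': 147.4, 'hw': 12.4, 'cw': 31.3, 'coff': 3.9}
{'m': [446.2, 281.8], 'yaw': 25.4, 'tail': [412.0, 265.6], 'head': [480.1, 297.9], 'tip': [534.8, 323.8], 'L': 135.9, 'hw': 12.6, 'cw': 42.4, 'coff': 3.4}
handle mid [79.2 97.7] ang 0.1 x 32.9 128.2
handle mid [74.4 50.2] ang 0.3 x 20.3 129.5
```

View pics/c6.png

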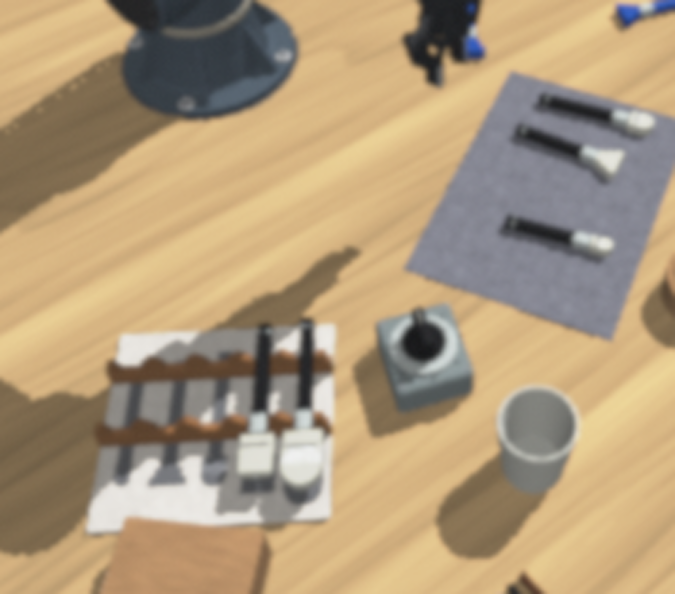

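View pics/top6.png

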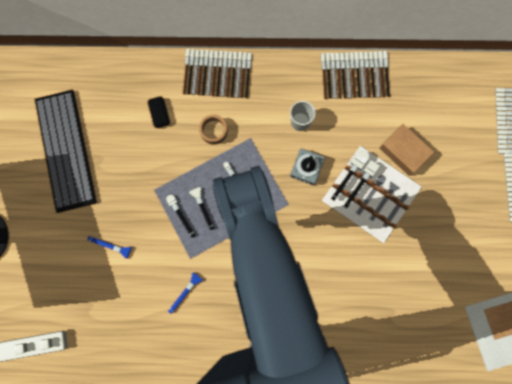

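```bash
python3 s.py 431.5 361.3 80 123; python3 - <<'E'
from h import *
p=np.load('/tmp/top6.npz')['p']
cv2.imwrite('pics/k6.png',cv2.resize(p[145:190,285:332,::-1],None,fx=10,fy=10,interpolation=2))
E
```

```text
25.55 [406.1 129.3 203.9] 110.0 42.8 [0.6 0.4 0.9]
shift [ 0.064  0.58  -0.31 ] turn 0.289
```

View pics/k6.png

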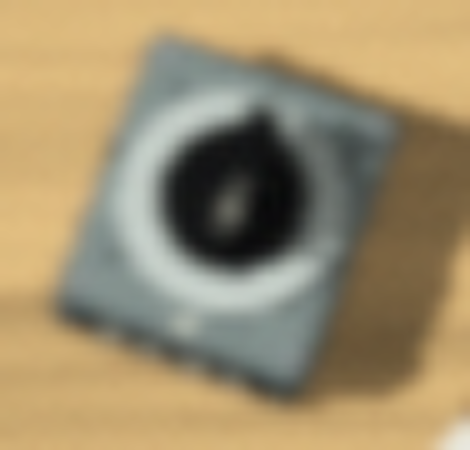

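The bar lines up with the tick, so the knob is at zero. Brushes 1 and 2 are seated. Next is brush3.

Emit:
{"api": "send_rows", "payload": {"plan": [[[0.016,0.14,0,0,0,0.1,0],[0.032,0.28,0,0,0,0.2,0],[0.05,0.42,-0.06,0,0,0.29,0],[0.064,0.55,-0.15,0,0,0.29,0],[0.064,0.58,-0.25,0,0,0.29,0],[0.064,0.58,-0.31,0,0,0.29,0],[0.064,0.58,-0.31,0,0,0.29,0],[0.064,0.58,-0.31,0,0,0.29,0]]]}}

```text
time_s: 26.55
tool_pos: [0.4326, 0.3608, 0.081]
tcp_rot: [[-0.544, 0.839, 0.007], [0.839, 0.544, 0.004], [-0.001, 0.008, -1.0]]
contact_force: [0.1, -0.6, 0.0]
grip_width: 0.0425
```

```bash
python3 s.py 431.5 361.3 6 123; python3 - <<'E'
from h import *
s,_=cap('scene','scene7')
cv2.imwrite('pics/c7.png',cv2.resize(s[100:260,200:350,::-1],None,fx=3.5,fy=3.5,interpolation=2))
E
```

```text
26.55 [432.6 360.8  81. ] 123.0 42.5 [ 0.1 -0.6  0. ]
shift [-0.003  0.001 -0.187] turn 0.001
```

View pics/c7.png

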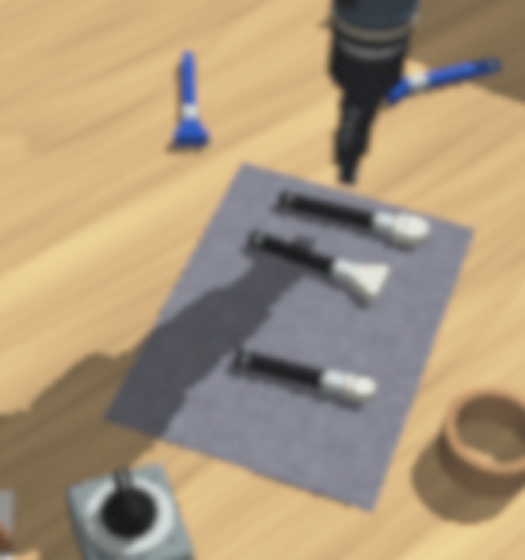

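Emit:
{"api": "send_rows", "payload": {"plan": [[[-0.003,0,-0.08,0,0,0,0],[-0.003,0,-0.15,0,0,0,0],[-0.003,0,-0.187,0,0,0,0],[-0.003,0,-0.187,0,0,0,0],[-0.003,0,-0.187,0,0,0,1],[-0.003,0,-0.187,0,0,0,1],[-0.003,0,-0.187,0,0,0,1],[-0.003,0,-0.187,0,0,0,1]]]}}

```text
time_s: 27.6
tool_pos: [0.4323, 0.3617, 0.008]
tcp_rot: [[-0.544, 0.839, 0.01], [0.839, 0.544, 0.006], [-0.001, 0.011, -1.0]]
contact_force: [-0.8, -0.3, 6.0]
grip_width: 0.014
```

Emit:
{"api": "send_rows", "payload": {"plan": [[[0,0,0.02,0,0,0,1],[0,0,0.08,0,0,0,1],[0,0,0.18,0,0,0,1],[0,0,0.3,0,0,0,1],[0,0,0.42,0,0,0,1],[0,0,0.48,0,0,0,1],[0,-0.03,0.48,0,0,0,1],[0,-0.08,0.48,0,0,0,1]]]}}

```text
time_s: 28.6
tool_pos: [0.4317, 0.3285, 0.1991]
tcp_rot: [[-0.545, 0.839, 0.009], [0.839, 0.545, 0.005], [-0.001, 0.01, -1.0]]
contact_force: [0.6, 0.4, -1.9]
grip_width: 0.0143
```

```bash
python3 s.py 514.5 -267.9 100 55.6
```

```text
28.6 [431.7 328.5 199.1] 123.0 14.3 [ 0.6  0.4 -1.9]
shift [ 0.207 -1.491 -0.248] turn -1.498
```

Emit:
{"api": "send_rows", "payload": {"plan": [[[0.014,-0.1,0,0,0,-0.1,1],[0.03,-0.22,0,0,0,-0.22,1],[0.047,-0.34,0,0,0,-0.35,1],[0.064,-0.46,0,0,0,-0.47,1],[0.08,-0.58,0,0,0,-0.59,1],[0.097,-0.7,0,0,0,-0.71,1],[0.11,-0.8,0,0,0,-0.8,1],[0.12,-0.85,0,0,0,-0.85,1]]]}}

```text
time_s: 29.6
tool_pos: [0.4779, -0.0143, 0.1977]
tcp_rot: [[0.096, 0.995, 0.007], [0.995, -0.096, -0.002], [-0.001, 0.007, -1.0]]
contact_force: [-0.1, 0.2, -0.6]
grip_width: 0.0139
```

```bash
python3 s.py 514.5 -267.9 100 55.6
```

```text
29.6 [477.9 -14.3 197.7] 84.5 13.9 [-0.1  0.2 -0.6]
shift [ 0.091 -0.634 -0.244] turn -0.642
```

Emit:
{"api": "send_rows", "payload": {"plan": [[[0.017,-0.12,0,0,0,-0.12,1],[0.036,-0.25,0,0,0,-0.25,1],[0.055,-0.38,0,0,0,-0.39,1],[0.073,-0.51,0,0,0,-0.52,1],[0.089,-0.62,0,0,0,-0.63,1],[0.091,-0.634,0,0,0,-0.64,1],[0.091,-0.634,-0.05,0,0,-0.64,1],[0.091,-0.634,-0.1,0,0,-0.64,1]]]}}

```text
time_s: 30.6
tool_pos: [0.5127, -0.2675, 0.1562]
tcp_rot: [[0.563, 0.826, 0.004], [0.826, -0.563, -0.004], [-0.002, 0.005, -1.0]]
contact_force: [0.4, -0.8, -0.6]
grip_width: 0.0139
```

```bash
python3 - <<'E'
from h import *
s,_=cap('scene','scene8')
cv2.imwrite('pics/c8.png',cv2.resize(s[160:340,80:330,::-1],None,fx=3,fy=3,interpolation=2))
E
python3 s.py 514.5 -267.9 40 55.6
```

```text
30.65 [ 511.6 -266.7  153.6] 55.7 14.2 [-0.8  1.5 -3.5]
shift [ 0.007 -0.003 -0.284] turn -0.003
```

View pics/c8.png

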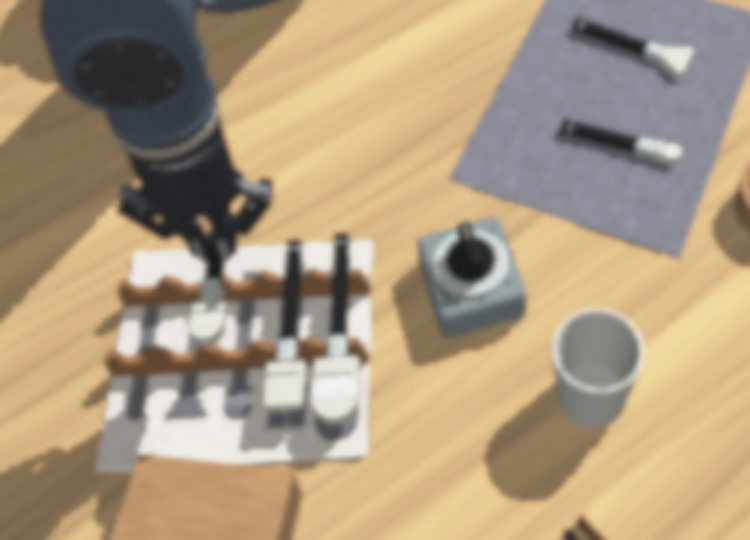

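Emit:
{"api": "send_rows", "payload": {"plan": [[[0.007,-0.003,-0.06,0,0,0,1],[0.007,-0.003,-0.13,0,0,0,1],[0.007,-0.003,-0.19,0,0,0,1],[0.007,-0.003,-0.23,0,0,0,1],[0.007,-0.003,-0.26,0,0,0,1],[0.007,-0.003,-0.284,0,0,0,1],[0.007,-0.003,-0.285,0,0,0,1],[0.007,-0.003,-0.285,0,0,0,1]]]}}

```text
time_s: 31.65
tool_pos: [0.5144, -0.2679, 0.04]
tcp_rot: [[0.563, 0.827, 0.001], [0.827, -0.563, -0.003], [-0.002, 0.002, -1.0]]
contact_force: [-2.1, 1.5, 3.6]
grip_width: 0.0142
```

```bash
python3 s.py 514.5 -267.9 40 55.6
```

```text
31.65 [ 514.4 -267.9   40. ] 55.8 14.2 [-2.1  1.5  3.6]
shift [ 0.  0. -0.] turn -0.003
```

Emit:
{"api": "send_rows", "payload": {"plan": [[[0,0,-0.002,0,0,0,0.35],[0,0,-0.002,0,0,0,0.35],[0,0,0,0,0,0,0.35],[0,0,0.05,0,0,0,0.35],[0,0,0.15,0,0,0,0.35],[0,0,0.28,0,0,0,0.2],[0,0,0.4,0,0,0,0],[-0.1,0.1,0.4,0,0,0.2,0]]]}}

```text
time_s: 32.65
tool_pos: [0.4791, -0.2306, 0.2043]
tcp_rot: [[0.425, 0.905, 0.011], [0.905, -0.425, -0.007], [-0.002, 0.013, -1.0]]
contact_force: [-0.5, 0.6, -1.1]
grip_width: 0.0428
```

Emit:
{"api": "send_rows", "payload": {"plan": [[[-0.1,0.12,0,0,0,0.2,0],[-0.2,0.25,0,0,0,0.4,0],[-0.25,0.4,0,0,0,0.6,0],[-0.25,0.52,0,0,0,0.8,0],[-0.25,0.65,0,0,0,1,0],[-0.25,0.78,0,0,0,1,0],[-0.25,0.85,0,0,0,1,0],[-0.25,0.85,0,0,0,1,0]]]}}

```text
time_s: 33.65
tool_pos: [0.3791, 0.111, 0.2043]
tcp_rot: [[-0.343, 0.939, 0.013], [0.939, 0.343, 0.003], [-0.002, 0.013, -1.0]]
contact_force: [-0.3, -0.6, -1.3]
grip_width: 0.0427
```

```bash
python3 - <<'E'
from h import *
p,_=cap('top','top9')
s,_=cap('scene','scene9')
cv2.imwrite('pics/c9.png',cv2.resize(s[120:340,80:330,::-1],None,fx=2.7,fy=2.7,interpolation=2))
E
python3 t.py top9; python3 rk.py top9
```

```text
{'m': [327.7, 0.3], 'yaw': 29.5, 'tail': [292.6, -19.6], 'head': [363.2, 20.4], 'tip': [558.1, 130.9], 'L': 305.2, 'hw': 11.1, 'cw': 29.8, 'coff': -168.7}
{'m': [446.0, 281.7], 'yaw': 25.4, 'tail': [412.1, 265.5], 'head': [480.1, 297.8], 'tip': [534.9, 323.8], 'L': 135.9, 'hw': 12.6, 'cw': 42.3, 'coff': 3.3}
{'m': [556.9, 176.3], 'yaw': 34.0, 'tail': [533.4, 160.5], 'head': [581.3, 192.8], 'tip': [628.5, 224.7], 'L': 114.7, 'hw': 13.0, 'cw': 21.1, 'coff': 2.6}
handle mid [79.2 97.7] ang 0.2 x 32.9 128.2
handle mid [81.4 50.4] ang -0.0 x 38.5 129.8
handle mid [82.1  2.1] ang 0.0 x 39.7 129.3
```

View pics/c9.png

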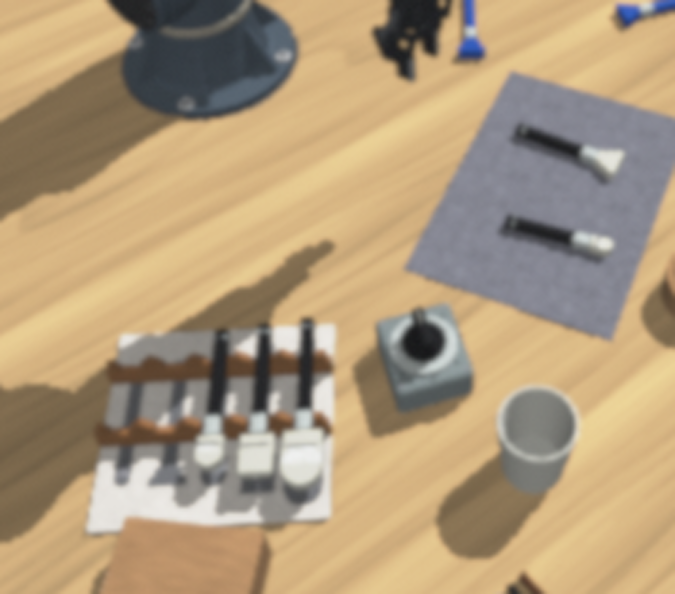

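```bash
python3 s.py 452.9 286.7 80 115.4
```

```text
33.75 [378.9 109.3 204.3] 109.9 42.7 [-0.5  0.3 -1.1]
shift [ 0.185  0.443 -0.311] turn 0.122
```

Emit:
{"api": "send_rows", "payload": {"plan": [[[0.06,0.14,0,0,0.004,0.06,0],[0.12,0.28,0,-0.004,0.01,0.12,0],[0.185,0.42,-0.06,-0.004,0.016,0.122,0],[0.185,0.443,-0.15,-0.004,0.016,0.122,0],[0.185,0.443,-0.25,-0.004,0.016,0.122,0],[0.185,0.443,-0.31,-0.004,0.016,0.122,0],[0.185,0.443,-0.31,-0.004,0.016,0.122,0],[0.185,0.443,-0.31,-0.004,0.016,0.122,0]]]}}

```text
time_s: 34.75
tool_pos: [0.4539, 0.2861, 0.0813]
tcp_rot: [[-0.428, 0.904, 0.001], [0.904, 0.428, 0.0], [-0.0, 0.001, -1.0]]
contact_force: [-0.5, -0.2, 0.9]
grip_width: 0.0423
```

```bash
python3 s.py 452.9 286.7 6 115.4; python3 - <<'E'
from h import *
s,_=cap('scene','scene10')
cv2.imwrite('pics/c10.png',cv2.resize(s[100:260,200:350,::-1],None,fx=3.5,fy=3.5,interpolation=2))
E
```

```text
34.75 [453.9 286.1  81.3] 115.3 42.3 [-0.5 -0.2  0.9]
shift [-0.002  0.002 -0.188] turn 0.002
```

View pics/c10.png

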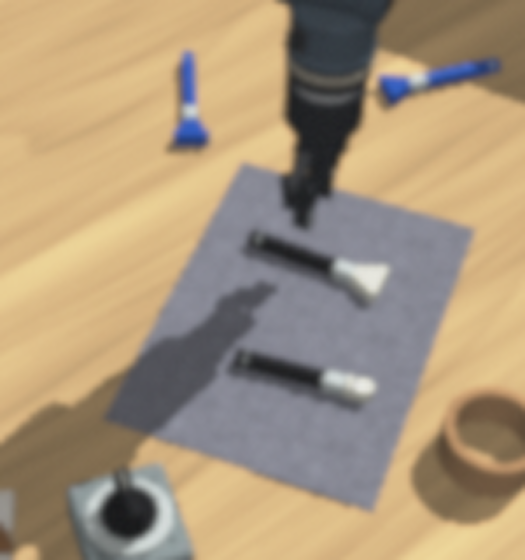

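Emit:
{"api": "send_rows", "payload": {"plan": [[[-0.002,0.002,-0.08,0,0,0,0],[-0.002,0.002,-0.15,0,0,0,0],[-0.002,0.002,-0.188,0,0,0,0],[-0.002,0.002,-0.188,0,0,0,0],[-0.002,0.002,-0.188,0,0,0,1],[-0.002,0.002,-0.188,0,0,0,1],[-0.002,0.002,-0.188,0,0,0,1],[-0.002,0.002,-0.188,0,0,0,1]]]}}

```text
time_s: 35.8
tool_pos: [0.454, 0.2877, 0.0078]
tcp_rot: [[-0.428, 0.904, 0.004], [0.904, 0.428, 0.002], [-0.0, 0.004, -1.0]]
contact_force: [-0.5, -0.6, 6.3]
grip_width: 0.0142
```

Emit:
{"api": "send_rows", "payload": {"plan": [[[0,0,0.02,0,0,0,1],[0,0,0.08,0,0,0,1],[0,0,0.18,0,0,0,1],[0,0,0.3,0,0,0,1],[0,0,0.42,0,0,0,1],[0,0,0.48,0,0,0,1],[0,-0.03,0.48,0,0,0,1],[0,-0.08,0.48,0,0,0,1]]]}}

```text
time_s: 36.8
tool_pos: [0.4535, 0.2547, 0.1991]
tcp_rot: [[-0.429, 0.903, 0.003], [0.903, 0.429, 0.001], [-0.0, 0.003, -1.0]]
contact_force: [-1.1, -0.7, -0.9]
grip_width: 0.0141
```

```bash
python3 s.py 487.4 -307.5 100 55.6
```

```text
36.8 [453.5 254.7 199.1] 115.4 14.1 [-1.1 -0.7 -0.9]
shift [ 0.085 -1.405 -0.248] turn -1.329
```

Emit:
{"api": "send_rows", "payload": {"plan": [[[0.006,-0.1,0,0,0,-0.09,1],[0.013,-0.22,0,0,0,-0.2,1],[0.02,-0.34,0,0,0,-0.32,1],[0.027,-0.46,0,0,0,-0.43,1],[0.034,-0.58,0,0,0,-0.54,1],[0.041,-0.7,0,0,0,-0.66,1],[0.047,-0.8,0,0,0,-0.75,1],[0.05,-0.85,0,0,0,-0.8,1]]]}}

```text
time_s: 37.8
tool_pos: [0.4717, -0.0881, 0.1978]
tcp_rot: [[0.188, 0.982, 0.0], [0.982, -0.188, -0.001], [-0.001, 0.001, -1.0]]
contact_force: [-0.4, -0.0, -0.9]
grip_width: 0.0142
```

```bash
python3 s.py 487.4 -307.5 100 55.6
```

```text
37.8 [471.7 -88.1 197.8] 79.1 14.2 [-0.4 -0.  -0.9]
shift [ 0.039 -0.549 -0.244] turn -0.523
```

Emit:
{"api": "send_rows", "payload": {"plan": [[[0.008,-0.11,0,0,0,-0.11,1],[0.016,-0.23,0,0,0,-0.22,1],[0.024,-0.35,0,0,0,-0.33,1],[0.033,-0.46,0,0,0,-0.44,1],[0.039,-0.549,0,0,0,-0.523,1],[0.039,-0.549,0,0,0,-0.523,1],[0.039,-0.549,-0.05,0,0,-0.523,1],[0.039,-0.549,-0.1,0,0,-0.523,1]]]}}

```text
time_s: 38.8
tool_pos: [0.4859, -0.307, 0.1565]
tcp_rot: [[0.564, 0.826, -0.001], [0.826, -0.564, 0.0], [-0.001, -0.001, -1.0]]
contact_force: [-0.5, 0.0, -0.9]
grip_width: 0.0141
```

```bash
python3 - <<'E'
from h import *
s,_=cap('scene','scene11')
cv2.imwrite('pics/c11.png',cv2.resize(s[160:340,80:330,::-1],None,fx=3,fy=3,interpolation=2))
E
python3 s.py 487.4 -307.5 40 55.6
```

```text
38.85 [ 484.8 -306.2  153.9] 55.7 14.1 [-0.5  0.6 -2.4]
shift [ 0.007 -0.003 -0.285] turn -0.001
```

View pics/c11.png

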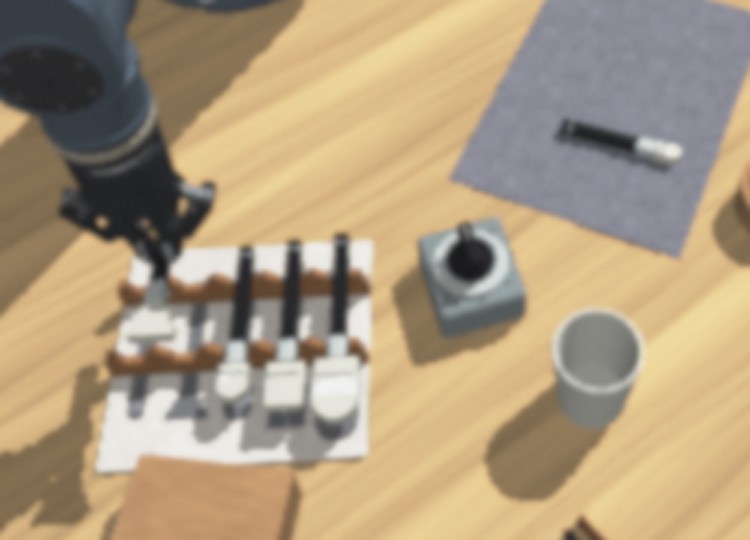

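Emit:
{"api": "send_rows", "payload": {"plan": [[[0.007,-0.003,-0.06,0,0,0,1],[0.007,-0.003,-0.13,0,0,0,1],[0.007,-0.003,-0.19,0,0,0,1],[0.007,-0.003,-0.23,0,0,0,1],[0.007,-0.003,-0.26,0,0,0,1],[0.007,-0.003,-0.285,0,0,0,1],[0.007,-0.003,-0.286,0,0,0,1],[0.007,-0.003,-0.286,0,0,0,1]]]}}

```text
time_s: 39.85
tool_pos: [0.4877, -0.3074, 0.0399]
tcp_rot: [[0.564, 0.826, -0.004], [0.826, -0.564, 0.002], [-0.001, -0.004, -1.0]]
contact_force: [-1.3, 0.4, 3.1]
grip_width: 0.0141
```

```bash
python3 s.py 487.4 -307.5 40 55.6
```

```text
39.85 [ 487.7 -307.4   39.9] 55.7 14.1 [-1.3  0.4  3.1]
shift [-0.001 -0.     0.   ] turn -0.001
```

Emit:
{"api": "send_rows", "payload": {"plan": [[[0,0,-0.002,0,0,0,0.35],[0,0,-0.002,0,0,0,0.35],[0,0,0,0,0,0,0.35],[0,0,0.05,0,0,0,0.35],[0,0,0.15,0,0,0,0.35],[0,0,0.28,0,0,0,0.2],[0,0,0.4,0,0,0,0],[-0.1,0.1,0.4,0,0,0.2,0]]]}}

```text
time_s: 40.85
tool_pos: [0.4523, -0.2705, 0.2041]
tcp_rot: [[0.426, 0.905, 0.005], [0.905, -0.426, -0.004], [-0.002, 0.006, -1.0]]
contact_force: [-0.4, 1.1, -0.8]
grip_width: 0.0427
```

Emit:
{"api": "send_rows", "payload": {"plan": [[[-0.1,0.12,0,0,0,0.2,0],[-0.2,0.25,0,0,0,0.4,0],[-0.2,0.4,0,0,0,0.6,0],[-0.2,0.52,0,0,0,0.8,0],[-0.2,0.65,0,0,0,1,0],[-0.2,0.75,0,0,0,1,0],[-0.2,0.75,0,0,0,1,0],[-0.2,0.75,0,0,0,1,0]]]}}

```text
time_s: 41.85
tool_pos: [0.3722, 0.0294, 0.2042]
tcp_rot: [[-0.339, 0.941, 0.007], [0.941, 0.339, 0.0], [-0.002, 0.006, -1.0]]
contact_force: [-0.6, 0.7, -1.0]
grip_width: 0.0425
```

```bash
python3 - <<'E'
from h import *
p,_=cap('top','top12')
s,_=cap('scene','scene12')
cv2.imwrite('pics/c12.png',cv2.resize(s[120:340,80:330,::-1],None,fx=2.7,fy=2.7,interpolation=2))
E
python3 t.py top12; python3 rk.py top12;python3 s.py
```

```text
{'m': [552.9, 173.7], 'yaw': 33.9, 'tail': [525.8, 155.5], 'head': [581.3, 192.8], 'tip': [628.6, 224.5], 'L': 123.8, 'hw': 13.1, 'cw': 21.1, 'coff': 2.6}
handle mid [79.3 97.7] ang 0.1 x 32.9 128.2
handle mid [81.3 50.3] ang 0.0 x 38.3 129.8
handle mid [82.8  2.2] ang -0.1 x 42.9 129.3
handle mid [ 86.5 -45.3] ang -0.4 x 48.9 127.7
41.95 [372.3  28.7 204.1] 109.7 42.8 [ 0.1 -0.4  0.2]
```

View pics/c12.png

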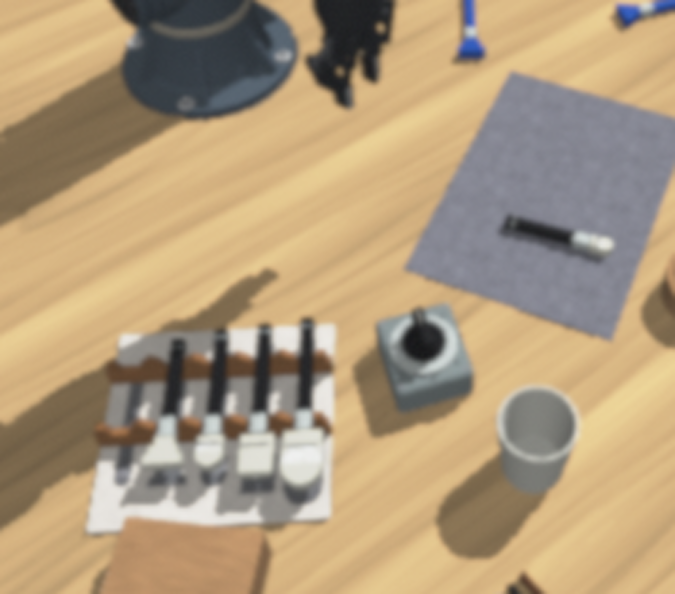

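```bash
python3 s.py 555.5 176.8 80 123.9
```

```text
41.95 [372.3  28.7 204.1] 109.7 42.8 [ 0.1 -0.4  0.2]
shift [ 0.458  0.37  -0.31 ] turn 0.316
```

Emit:
{"api": "send_rows", "payload": {"plan": [[[0.12,0.1,0,0,0.004,0.1,0],[0.24,0.2,0,0,0.009,0.2,0],[0.36,0.3,-0.06,0,0.009,0.316,0],[0.458,0.37,-0.15,0,0.009,0.316,0],[0.458,0.37,-0.25,0,0.009,0.316,0],[0.458,0.37,-0.31,0,0.009,0.316,0],[0.458,0.37,-0.31,0,0.009,0.316,0],[0.458,0.37,-0.31,0,0.009,0.316,0]]]}}

```text
time_s: 42.95
tool_pos: [0.5563, 0.176, 0.0812]
tcp_rot: [[-0.557, 0.831, 0.0], [0.831, 0.557, 0.001], [0.001, 0.001, -1.0]]
contact_force: [0.1, -0.1, 1.6]
grip_width: 0.0431
```

```bash
python3 s.py 555.5 176.8 6 123.9; python3 - <<'E'
from h import *
s,_=cap('scene','scene13')
cv2.imwrite('pics/c13.png',cv2.resize(s[100:260,200:350,::-1],None,fx=3.5,fy=3.5,interpolation=2))
E
```

```text
42.95 [556.3 176.   81.2] 123.8 43.1 [ 0.1 -0.1  1.6]
shift [-0.002  0.002 -0.188] turn 0.001
```

View pics/c13.png

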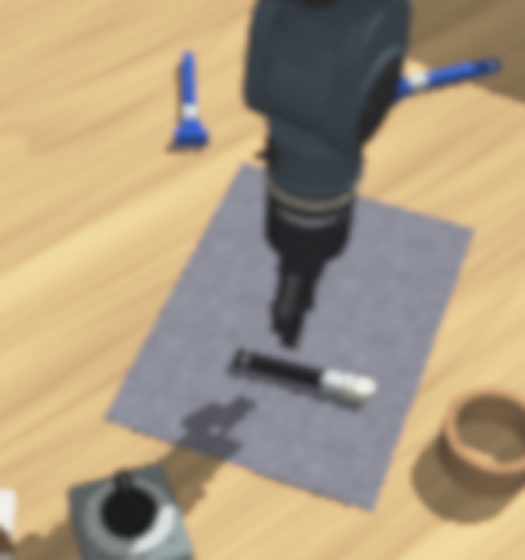

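Emit:
{"api": "send_rows", "payload": {"plan": [[[-0.002,0.002,-0.08,0,0,0,0],[-0.002,0.002,-0.15,0,0,0,0],[-0.002,0.002,-0.188,0,0,0,0],[-0.002,0.002,-0.188,0,0,0,0],[-0.002,0.002,-0.188,0,0,0,1],[-0.002,0.002,-0.188,0,0,0,1],[-0.002,0.002,-0.188,0,0,0,1],[-0.002,0.002,-0.188,0,0,0,1]]]}}

```text
time_s: 44.0
tool_pos: [0.5567, 0.1773, 0.0078]
tcp_rot: [[-0.557, 0.83, 0.004], [0.83, 0.557, 0.002], [-0.0, 0.004, -1.0]]
contact_force: [-0.8, -0.6, 6.0]
grip_width: 0.0139
```

Emit:
{"api": "send_rows", "payload": {"plan": [[[0,0,0.02,0,0,0,1],[0,0,0.08,0,0,0,1],[0,0,0.18,0,0,0,1],[0,0,0.3,0,0,0,1],[0,0,0.42,0,0,0,1],[0,0,0.48,0,0,0,1],[0,-0.03,0.48,0,0,0,1],[-0.02,-0.08,0.48,0,0,0,1]]]}}

```text
time_s: 45.0
tool_pos: [0.5482, 0.1445, 0.199]
tcp_rot: [[-0.558, 0.83, 0.003], [0.83, 0.558, 0.002], [-0.0, 0.003, -1.0]]
contact_force: [-0.3, 0.2, -0.7]
grip_width: 0.0142
```

```bash
python3 s.py 460.3 -347.1 100 55.6
```

```text
45.0 [548.2 144.5 199. ] 123.9 14.2 [-0.3  0.2 -0.7]
shift [-0.22  -1.229 -0.247] turn -1.518
```

Emit:
{"api": "send_rows", "payload": {"plan": [[[-0.02,-0.09,0,0,0,-0.11,1],[-0.035,-0.19,0,0,0,-0.23,1],[-0.055,-0.3,0,0,0,-0.37,1],[-0.074,-0.41,0,0,0,-0.5,1],[-0.092,-0.51,0,0,0,-0.63,1],[-0.11,-0.61,0,0,0,-0.76,1],[-0.125,-0.7,0,0,0,-0.86,1],[-0.13,-0.72,0,0,0,-0.9,1]]]}}

```text
time_s: 46.0
tool_pos: [0.494, -0.1457, 0.1977]
tcp_rot: [[0.12, 0.993, 0.001], [0.993, -0.12, -0.0], [0.0, 0.001, -1.0]]
contact_force: [-0.0, 0.2, -0.8]
grip_width: 0.0141
```

```bash
python3 s.py 460.3 -347.1 100 55.6
```

```text
46.0 [ 494.  -145.7  197.7] 83.1 14.1 [-0.   0.2 -0.8]
shift [-0.084 -0.503 -0.244] turn -0.612
```

Emit:
{"api": "send_rows", "payload": {"plan": [[[-0.017,-0.1,0,0,0,-0.12,1],[-0.034,-0.2,0,0,0,-0.25,1],[-0.051,-0.3,0,0,0,-0.37,1],[-0.068,-0.4,0,0,0,-0.5,1],[-0.084,-0.503,0,0,0,-0.61,1],[-0.084,-0.503,0,0,0,-0.61,1],[-0.084,-0.503,-0.05,0,0,-0.61,1],[-0.084,-0.503,-0.1,0,0,-0.61,1]]]}}

```text
time_s: 47.0
tool_pos: [0.4598, -0.3457, 0.1567]
tcp_rot: [[0.563, 0.827, -0.0], [0.827, -0.563, 0.001], [0.001, -0.0, -1.0]]
contact_force: [-0.8, 0.3, -0.2]
grip_width: 0.0144
```

```bash
python3 - <<'E'
from h import *
s,_=cap('scene','scene14')
cv2.imwrite('pics/c14.png',cv2.resize(s[160:340,60:330,::-1],None,fx=2.9,fy=2.9,interpolation=2))
E
python3 s.py 460.3 -347.1 40 55.6
```

```text
47.05 [ 458.8 -344.8  154. ] 55.8 14.2 [-1.5  0.2 -3. ]
shift [ 0.004 -0.006 -0.285] turn -0.004
```

View pics/c14.png

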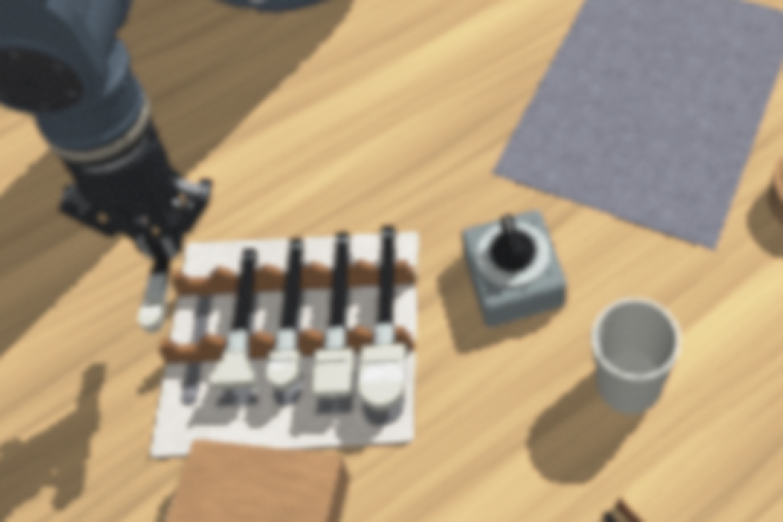

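Emit:
{"api": "send_rows", "payload": {"plan": [[[0.004,-0.006,-0.06,0,0,0,1],[0.004,-0.006,-0.13,0,0,0,1],[0.004,-0.006,-0.19,0,0,0,1],[0.004,-0.006,-0.23,0,0,0,1],[0.004,-0.006,-0.26,0,0,0,1],[0.004,-0.006,-0.285,0,0,0,1],[0.004,-0.006,-0.286,0,0,0,1],[0.004,-0.006,-0.286,0,0,0,1]]]}}

```text
time_s: 48.05
tool_pos: [0.4606, -0.3472, 0.04]
tcp_rot: [[0.562, 0.827, -0.002], [0.827, -0.562, 0.003], [0.001, -0.004, -1.0]]
contact_force: [-1.2, 1.7, 2.3]
grip_width: 0.0144
```

```bash
python3 s.py 460.3 -347.1 40 55.6
```

```text
48.05 [ 460.6 -347.2   40. ] 55.8 14.4 [-1.2  1.7  2.3]
shift [-0.001  0.     0.   ] turn -0.004
```

Emit:
{"api": "send_rows", "payload": {"plan": [[[0,0,-0.002,0,0,0,0.35],[0,0,-0.002,0,0,0,0.35],[0,0,0,0,0,0,0.35],[0,0,0.05,0,0,0,0.35],[0,0,0.15,0,0,0,0.35],[0,0,0.28,0,0,0,0.2],[0,0,0.4,0,0,0,0],[-0.1,0.1,0.4,0,0,0.2,0]]]}}

```text
time_s: 49.05
tool_pos: [0.425, -0.3106, 0.2043]
tcp_rot: [[0.424, 0.906, 0.006], [0.906, -0.424, -0.004], [-0.001, 0.007, -1.0]]
contact_force: [-0.1, 1.0, -0.7]
grip_width: 0.0431
```

Emit:
{"api": "send_rows", "payload": {"plan": [[[-0.1,0.12,0,0,0,0.2,0],[-0.1,0.25,0,0,0,0.4,0],[-0.1,0.4,0,0,0,0.6,0],[-0.1,0.52,0,0,0,0.8,0],[-0.1,0.65,0,0,0,1,0],[-0.1,0.75,0,0,0,1,0],[-0.1,0.85,0,0,0,1,0],[-0.1,0.85,0,0,0,1,0]]]}}

```text
time_s: 50.05
tool_pos: [0.3849, 0.0313, 0.2044]
tcp_rot: [[-0.344, 0.939, 0.008], [0.939, 0.344, 0.002], [-0.001, 0.008, -1.0]]
contact_force: [-0.3, -0.9, 0.5]
grip_width: 0.0424
```

```bash
python3 - <<'E'
from h import *
p,_=cap('top','top15')
s,_=cap('scene','scene15')
cv2.imwrite('pics/c15.png',cv2.resize(s[160:340,60:330,::-1],None,fx=2.9,fy=2.9,interpolation=2))
cv2.imwrite('pics/c16.png',cv2.resize(p[90:250,190:450,::-1],None,fx=3,fy=3,interpolation=2))
E
python3 rk.py top15;python3 s.py
```

```text
handle mid [79.1 97.7] ang 0.2 x 32.9 128.2
handle mid [81.2 50.3] ang 0.1 x 38.3 129.8
handle mid [83.   2.2] ang -0.1 x 42.9 129.3
handle mid [ 85.  -44.9] ang -1.4 x 48.9 127.5
handle mid [ 85.2 -92.1] ang -1.4 x 43.5 129.3
handle mid [-141.4   49.7] ang 59.1 x -149.2 -134.7
50.15 [385.   29.4 204.4] 110.0 42.7 [ 0.1 -0.4  0.6]
```

View pics/c15.png

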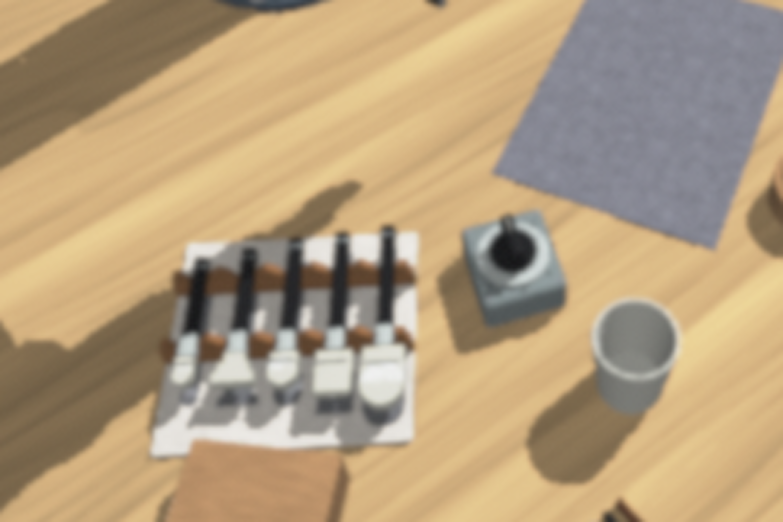

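View pics/c16.png

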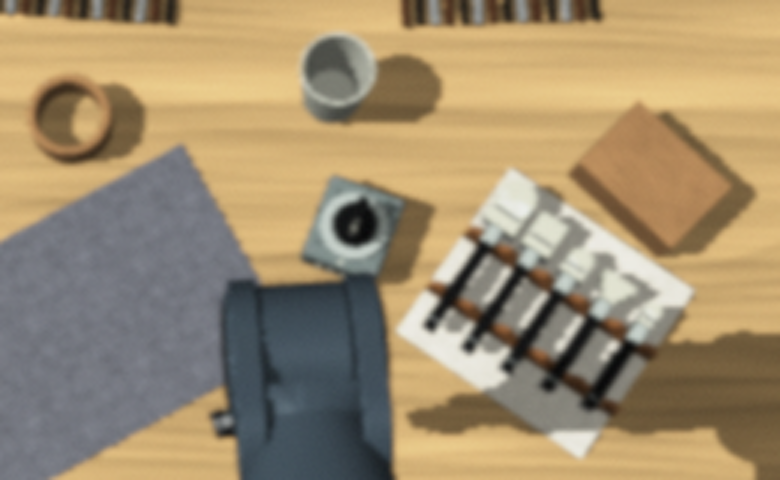

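All five look seated. One last check on heights from depth.

```bash
python3 - <<'E'
from h import *
ang=np.radians(55.614-90); X=np.array([np.cos(ang),np.sin(ang)]);Y=np.array([-X[1],X[0]])
O=np.array([528.95,-277.81])-117.5*X
for n in('top','scene'):
    z=np.load(f'/tmp/{n}15.npz'); P=cloud(n,z['d'])*1000; w=P[...,:2]-O; a=w@X;b=w@Y; dark=(z['p'].max(2)<60)
    for i in range(5):
        r=[]
        for lo,hi in((50,75),(75,100),(100,125)):
            m=dark&(abs(b-(96-48*i))<8)&(a>lo)&(a<hi)&(P[...,2]>25); r.append((int(m.sum()),round(float(np.median(P[m][:,2])),1) if m.sum() else None))
        print(n,i+1,r)
E
```

```text
top 1 [(28, 50.9), (19, 51.0), (17, 53.7)]
top 2 [(27, 50.3), (22, 53.4), (17, 51.0)]
top 3 [(28, 52.2), (23, 50.4), (25, 50.0)]
top 4 [(28, 50.0), (25, 51.2), (22, 51.8)]
top 5 [(26, 52.2), (25, 51.5), (29, 50.8)]
scene 1 [(22, 50.3), (29, 49.2), (24, 49.9)]
scene 2 [(25, 49.2), (34, 49.1), (26, 49.3)]
scene 3 [(31, 48.7), (40, 48.5), (26, 49.0)]
scene 4 [(37, 48.2), (36, 48.1), (32, 49.2)]
scene 5 [(27, 48.5), (36, 48.0), (34, 48.5)]
```

Every handle top is at about 50 mm and level, so all five brushes are seated. Handing in.

```bash
python3 -c "
from cell import bot
print(bot.job_done(), bot.state()['time_s'])"
```

```text
the job is handed in; nothing more can be done
the job is handed in; nothing more can be done
```

The job is done and handed in, at about 50 s of the 210 s allowed. I turned the knob counter-clockwise to its zero stop in two grasps. Then I laid all five brushes in pockets 1 to 5, longest to shortest, caps pointing away from the robot.

- **Brushes:** handle tops measured 48–54 mm from the two cameras, against 50 mm when seated. Across the notches they read 1.7–3.9 mm off the pocket centres, about 2 mm of which looks like a shared camera offset. All are within 1.5° of the rack's direction. The 1.4° readings on brushes 4 and 5 are probably a shadow edge, because brush 4 read 0.4° just after it was placed.
- **Knob:** torque rose and the bar twisted slightly in the pads, so it was against the stop. After release, the top view put the bar within about 3° of the tick. The earlier, blurrier scene view gave about 6°, which would be just over the 0.08 rad limit. I relied on the top view and the torque.
- **Bystanders:** the cup, tape core and carton looked unmoved in the last pictures; I did not measure them. I saw no knocked brush and no grip slip, and the arm ended clear of everything.

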